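Load the relay carriers into the keyed dock and drive the lock peg

ROBOT

A 6-joint arm with a two-finger parallel gripper is mounted at the origin on a cart in front of the work surface, level with it; the furniture and walls round the work are solid. World frame = base frame: x ahead of the robot, y to its left, z up, the work surface at z = 0. Lengths are in m, angles in rad, forces in N, time in s.
With the tool pointing down it reaches from about 0.35 to 0.975 m from the base axis. Payload 4.9 kg.
Tool frame: the origin (TCP) lies at the very end of the fingers, on their centre line; the grasp point (between the pads) lies 19 mm behind it; z points along the fingers, y is the line along which they close (so a half turn about z gives the same grasp; the last joint's range is limited). The gripper opens to 85 mm and grips with 20 to 120 N. Pads are 22 mm wide; open, the fingers measure 114 mm over their backs; the gripper's body (76 mm by 85 mm) begins 54 mm behind the grasp point. The pads swing forward as they close: fully open they stand 13 mm farther back than shut.
Start: joints at [1.02, 0.053, 1.613, -0, 1.476, -0.119], TCP at [0.262, 0.568, 0.231] pointing down, gripper open.
Joint ranges: [-3.01, 3.01], [-1.01, 2.22], [0.06, 2.58], [-1.02, 4.17], [0.09, 2.62], [-3.14, 3.14]. Speed limits (rad/s): [2.57, 2.57, 3.14, 3.14, 3.14, 3.14].

INTERFACE

Orientations are given as a unit quaternion [w, x, y, z].
In Python, from plant import state, optics, ticket, nets gives the robot as it stands. The module is installed in compiled form; this text tells all that it offers.
- The arm moves only by the shell command python3 -m inch 'ROWS' [OPENING]. ROWS is JSON, a list of rows, each an object of numbers: "dx", "dy", "dz": the shift along the tool's x, y, z as a fraction of full scale; "rx", "ry", "rz": the turn, a rotation vector about the tool's x, y, z as a fraction of full scale. In form: [{"dx": .., "dy": .., "dz": .., "rx": .., "ry": .., "rz": ..}, ...]. A call has 1 to 5 rows; each row is the pose to reach, as a shift and turn from the pose commanded when the call began, along the tool's axes at that moment; what a row does not reach only later rows make up. Full scale, the value 1, is 0.8 m for a shift and 1.5 rad for a turn. A row lasts 1/10 s, in which the tool goes at most 50 mm and 8.59 degrees, less where a joint would pass 70% of its speed; a pose out of reach is approached as far as the arm can. A call with a number of a shift or a turn outside -1 to 1 is refused whole. A call with a gripper value outside its range is refused whole. OPENING is the opening, from -1 (shut) to 1 (fully open), set as the call begins (- or left out, the last holds). The fingers move at their own pace and stop on an object; the grip force is fixed at half the most. Time passes only in rows, so rows that repeat a pose let the fingers close. It gives the time, the measured TCP pose, the force, the opening and the grip force at its end, in the units of the state.
- state(): the state, without advancing time (a new reading comes with each control period).
- optics.grab_frame(name): name is "side" or "top" or "wrist"; returns the picture (384x512x3 uint8, red, green, blue); there is no depth.
- optics.camera_info(name): a dict with "fx", "fy", "cx", "cy" (pixels), "R" (3x3) and "t" (3): a world point X has camera coordinates R X + t. Camera axes: x right, y down, z forward; pixel columns grow to the right and rows downward; lengths in m; the calibration is good to about 2 mm. A picture is of the moment at which its call begins: read the wrist's pose just before it. camera_info takes no time and is no camera call; for the wrist camera it gives the pose at the moment of the call.
- ticket.job_done(): hands the job in; it is judged then, once.
Trained networks look in the newest picture that a camera, given by its name, has taken for a name from the list of things; names that differ only in an ending like _2 or _b are one class to them, and where a whole thing is asked for, a point or a joint stands for the part that bears it (a point fixed in the world has none). Each returns a list of dicts, best first, with "confidence" (0 to 1); they miss things now and then, are a little off and sometimes report something else, mostly with a low value. They report only what shows in the picture. A call takes as long as a camera call.
- nets.boxes_of(camera, name): "bbox" ([centre column, centre row, width, height] in pixels, round what is visible of it).
- nets.outline_of(camera, name): "pixels" (384x512 bool, what is visible of it) and "bbox" ([centre column, centre row, width, height] in pixels, round what is visible of it).
The state is a dict: "time": time; "joint_pos": joint angles; "joint_vel": joint speeds; "joint_efforts": joint torques, N m; "tool_pos": TCP position; "tool_rot": TCP orientation; "contact_force": force on the tool from outside, world axes, zero at the start; "ft_torque": the same for the moment, N m; "gripper_width": opening from 0.0 (shut) to 1.0 (fully open); "grasp_force": force on a finger pad.
Only numpy, scipy, OpenCV 4.12 (cv2) and the standard library are available. Lean on these libraries where they do the work, as an engineer would, in place of code of your own. Each camera call takes 0.05 s, during which the arm holds its last target. There are 200 camera calls.

TASK

Lift each relay carrier from the raised tray by its arch handle and set it fully home in the dock nest of its own colour, notch over the white key. Only when all of them are home, take the mallet by its handle, drive the brass lock peg all the way down with the mallet's head, and lay the mallet back in its rest as you found it. Touch the peg with nothing but the mallet, and leave everything else where it stands.

Things in the scene. Friction and masses are not known exactly. Their poses are not given: they have to be found in the camera images.
- carrier_red: Relay carrier: red foot 70 x 46 x 12 mm, a black relay block on it (top 58 mm up), steel posts at x = -31 and +31 mm and over them an arch bar along local x, 68 long, 12 wide, 12 mm high, centre 94 mm above the underside. 0.23 kg. Origin: middle of the underside, z up. Notch in the middle of the foot's +y long side, 16 mm wide, 8 deep. Stands on the tray; may be absent.
- carrier_yellow: Relay carrier: yellow foot 70 x 46 x 12 mm, a black relay block on it (top 58 mm up), steel posts at x = -31 and +31 mm and over them an arch bar along local x, 68 long, 12 wide, 12 mm high, centre 94 mm above the underside. 0.23 kg. Origin: middle of the underside, z up. Notch in the middle of the foot's +y long side, 16 mm wide, 8 deep. Stands on the tray; may be absent.
- carrier_blue: Relay carrier: blue foot 70 x 46 x 12 mm, a black relay block on it (top 58 mm up), steel posts at x = -31 and +31 mm and over them an arch bar along local x, 68 long, 12 wide, 12 mm high, centre 94 mm above the underside. 0.23 kg. Origin: middle of the underside, z up. Notch in the middle of the foot's +y long side, 16 mm wide, 8 deep. Stands on the tray; may be absent.
- nest_red (a point): red carrier's nest: middle of its floor, 20 mm above the table, axes as the dock's. Pocket 74 x 50 mm (x by y) in red walls 8 mm high, 5 thick; a white key rib 11 wide, 13 mm high reaches 7.5 mm inward from the middle of the +y wall. The carrier goes home only with its notch over the rib (its x, y along the nest's); its origin is then here, 2 mm play each way.
- nest_yellow (a point): yellow carrier's nest: middle of its floor, 20 mm above the table, axes as the dock's. Pocket 74 x 50 mm (x by y) in yellow walls 8 mm high, 5 thick; a white key rib 11 wide, 13 mm high reaches 7.5 mm inward from the middle of the +y wall. The carrier goes home only with its notch over the rib (its x, y along the nest's); its origin is then here, 2 mm play each way.
- nest_blue (a point): blue carrier's nest: middle of its floor, 20 mm above the table, axes as the dock's. Pocket 74 x 50 mm (x by y) in blue walls 8 mm high, 5 thick; a white key rib 11 wide, 13 mm high reaches 7.5 mm inward from the middle of the +y wall. The carrier goes home only with its notch over the rib (its x, y along the nest's); its origin is then here, 2 mm play each way.
- dock: Dark steel dock plate, fixed, 178 x 130 x 20 mm (local x by y by z), origin middle of its underside. It carries nests at local (43, 31) red, (43, -31) yellow, (-43, -31) blue mm, and at (-43, 31) an aluminium boss 46 x 46 mm, top 50 mm above the table, with the lock peg.
- lock_peg (a joint): How far the lock peg is driven down, m: 0 = standing up, 0.014 = fully down. It moves straight down, is held by about 8 N of friction, and stays where it is left.
- lock_peg_top (a point): Centre of the flat top of the brass lock peg (26 mm diameter), 66 mm above the table when up, 52 mm when down.
- mallet: Mallet, 0.32 kg. Head: upright block 38 x 38 mm, 64 mm high on the local z axis, orange striking faces above and below. Wooden handle, 20 mm wide (y), 22 high, along local -x from the head to x = -153 mm, centre line 32 mm above the lower face. Origin: middle of the lower striking face, z up.
- mallet_head (a point): Centre of the mallet's head, 32 mm above its lower face.
- rest_floor (a point): Fixed grey mallet rest: middle of the head's seat, 22 mm above the table, in black lips 8 mm high (5 mm play each side). The handle lies along local -x in a fork 117 to 133 mm away, its support 43 mm above the table, side lips 32 mm apart rising to 56 mm. Put away, the mallet's origin is here and its axes lie along these.
- supply_tray: Fixed raised aluminium tray in the frame jig, holding the carriers: inner floor 206 x 100 mm (x by y) 130 mm above the table, lips to 144 mm. Origin on the table under its middle. The jig round it: rails to 235 mm, blocks to 250 mm, two red levers to 300 mm above the table; 0.1 m left of the tray stands a post 0.6 m high whose black crank reaches to x = 0.32, y = 0.11: pass in front of it.
- charger: Metal power supply box, 212 x 94 x 61 mm, behind the dock; a bystander. Origin under its middle.
- grease_tin: Flat red and white tin, 66 mm diameter, 36 mm high, behind the frame jig; a bystander.
- small_carton: Small brown closed carton, 58 x 71 x 98 mm, to the left of the frame jig; a bystander.
- mug: White mug, 92 mm high, to the left of the frame jig; a bystander.

How it is judged:
On the way, in this order (a step that is already met when the one before it is completed fails the run):
1. every carrier present is fully home in the nest of its own colour (horizontal distance between carrier_red and nest_red below 0.006 m and z of carrier_red in the frame of nest_red between -0.004 and 0.004 m and angle between the x axis of carrier_red and the x axis of nest_red, either way round below 0.12 rad and horizontal distance between carrier_yellow and nest_yellow below 0.006 m and z of carrier_yellow in the frame of nest_yellow between -0.004 and 0.004 m and angle between the x axis of carrier_yellow and the x axis of nest_yellow, either way round below 0.12 rad and horizontal distance between carrier_blue and nest_blue below 0.006 m and z of carrier_blue in the frame of nest_blue between -0.004 and 0.004 m and angle between the x axis of carrier_blue and the x axis of nest_blue, either way round below 0.12 rad), for 0.2 s.
2. the lock peg is driven fully down with the mallet, the carriers still home (all of step 1 and value of joint lock_peg above 0.0125 m and distance between mallet_head and lock_peg_top below 0.06 m), for 0.1 s.
At the end, for the whole second after the job is handed in: Every carrier present is home and at rest in its own colour's nest (6 mm sideways, 4 mm in height, 0.12 rad), the lock peg is at least 12.5 mm down, and the mallet is at rest in its rest (12 mm sideways, 6 mm in height, 0.25 rad) (all of step 1 and linear speed of each of carrier_red, carrier_yellow, carrier_blue, mallet below 0.02 m/s and value of joint lock_peg above 0.0125 m and horizontal distance between mallet and rest_floor below 0.012 m and z of mallet in the frame of rest_floor below 0.006 m and angle between the x axis of mallet and the x axis of rest_floor, either way round below 0.25 rad); the robot touches nothing.
It fails at once if the lock peg is moved by anything but the mallet (velocity of joint lock_peg above 0.02 m/s and distance between mallet_head and lock_peg_top above 0.06 m).
It fails at once if the power supply, the carton, the flat tin or the mug is displaced by more than 30 mm (distance of any of charger, small_carton, grease_tin, mug from where it was at the start of the episode above 0.03 m).
Of carrier_red, carrier_yellow, carrier_blue only 2 to 3 are there at a start; the rules pass over those that are not, and their reading is None.
At some moment in a run one of carrier_red, carrier_yellow, carrier_blue may be knocked a few centimetres aside while the robot is not near it.
It also fails if it takes over 210 s, if anything falls off the work surface, if the arm or the gripper's body presses on something with over 40 N, if the wrist force passes 120 N, or if a joint passes its speed limit or range.

## Working session

There is one attempt and no reset: what is moved stays moved. The work goes in short steps, Python scripts to look and compute and a shell command to move; the robot and the scene stay as the last step left them, time stands still between calls to the robot, and variables do not carry over. Pictures are saved under pics/ and viewed, at most 14 in all, crops included, and the job is handed in when it is done.

```bash
mkdir -p pics; python3 - <<'E'
from plant import state, optics, ticket, nets
import cv2
s=state();print({k:s[k] for k in('time','tool_pos','tool_rot','gripper_width')})
for n in('side','top'):
    im=optics.grab_frame(n);cv2.imwrite(f'pics/{n}0.png',im[:,:,::-1])
    c=optics.camera_info(n);print(n,c)
    for k in('carrier_red','carrier_yellow','carrier_blue','dock','mallet','lock_peg','supply_tray'):
        print(k,[( [round(float(x)) for x in d['bbox']],round(float(d['confidence']),2)) for d in nets.boxes_of(n,k)[:2]])
E
```

```text
{'time': 0.0, 'tool_pos': array([0.26123764, 0.56708391, 0.23003652]), 'tool_rot': array([-3.57092820e-04,  2.14237090e-01,  9.76781119e-01, -9.93745874e-04]), 'gripper_width': 0.9970941443101791}
side {'fx': 390.595152518333, 'fy': 390.595152518333, 'cx': 250.89783842076173, 'cy': 194.17095251846558, 'R': array([[ 0.03507917,  0.99910022,  0.02383719],
       [ 0.4447469 ,  0.00575332, -0.89563782],
       [-0.89496908,  0.04201975, -0.4441449 ]]), 't': array([ 0.0584596, -0.1613009,  1.6808952])}
carrier_red [([268, 169, 28, 33], 0.7)]
carrier_yellow [([272, 154, 20, 12], 0.74)]
carrier_blue [([267, 149, 23, 16], 0.49)]
dock [([170, 211, 64, 32], 0.94), ([268, 142, 23, 3], 0.68)]
mallet [([174, 181, 54, 21], 0.56)]
lock_peg [([159, 197, 9, 5], 0.59)]
supply_tray [([270, 194, 41, 72], 0.65), ([171, 210, 65, 35], 0.26)]
top {'fx': 444.0035518039055, 'fy': 444.0035518039055, 'cx': 251.62896217131512, 'cy': 193.63916906461182, 'R': array([[ 0.01962759, -0.99978965,  0.00595159],
       [-0.98442255, -0.02036548, -0.17463528],
       [ 0.17471975, -0.00243121, -0.9846152 ]]), 't': array([-0.10335884,  0.52877059,  1.15121533])}
carrier_red [([227, 171, 33, 24], 0.69)]
carrier_yellow [([222, 197, 32, 22], 0.87)]
carrier_blue [([222, 229, 30, 22], 0.72), ([226, 201, 46, 90], 0.58)]
dock [([334, 202, 66, 47], 0.69)]
mallet [([337, 253, 65, 17], 0.59)]
lock_peg [([356, 211, 9, 10], 0.65)]
supply_tray [([224, 202, 48, 86], 0.84), ([141, 233, 34, 28], 0.16)]
```

```bash
python3 - <<'E'
import cv2
im=cv2.imread('pics/top0.png');cv2.imwrite('pics/top0c.png',cv2.resize(im[130:290,120:400],None,fx=2.85,fy=2.85,interpolation=cv2.INTER_CUBIC))
im=cv2.imread('pics/side0.png');cv2.imwrite('pics/side0c.png',cv2.resize(im[60:300,90:390],None,fx=2.5,fy=2.5,interpolation=cv2.INTER_CUBIC))
E
```

```text
(no output)
```

View pics/top0c.png

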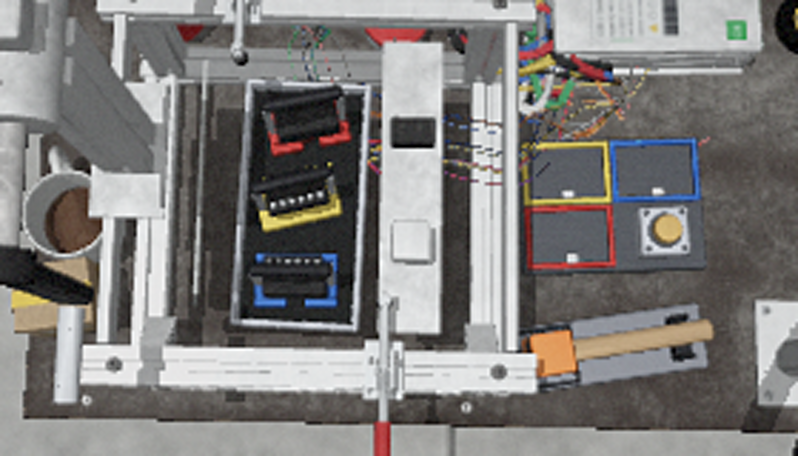

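View pics/side0c.png

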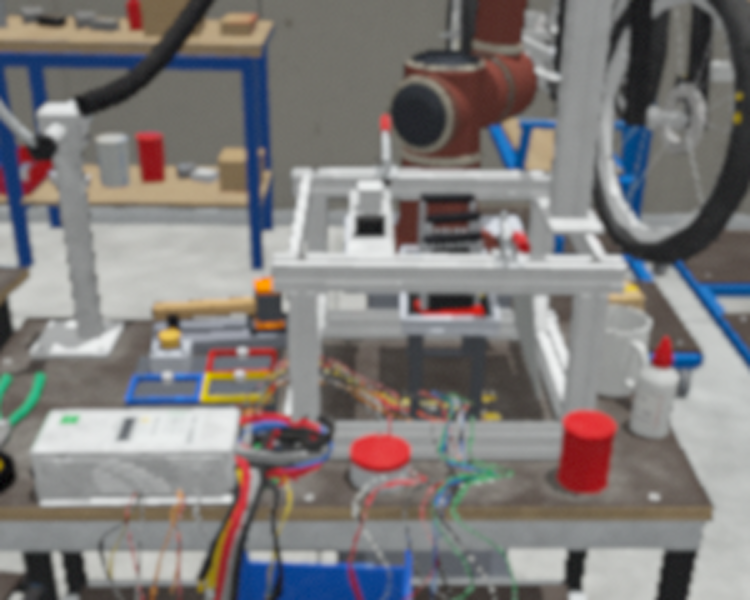

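```bash
cat > h.py <<'E'
from plant import state, optics, ticket, nets
import numpy as np, cv2
from scipy.spatial.transform import Rotation as Ro
def rot(q): return Ro.from_quat(np.r_[q[1:],q[0]]).as_matrix()
def ray(c,px,z):
    d=c['R'].T@np.array([(px[0]-c['cx'])/c['fx'],(px[1]-c['cy'])/c['fy'],1.]);o=-c['R'].T@c['t']
    return o+d*(z-o[2])/d[2]
def proj(c,X):
    p=c['R']@np.asarray(X)+c['t'];return np.array([c['fx']*p[0]/p[2]+c['cx'],c['fy']*p[1]/p[2]+c['cy']])
def go(xyz,yaw=None):
    """shift to target in tool units; yaw = wanted world angle of tool x axis (tool down)"""
    s=state();R=rot(s['tool_rot']);d=R.T@(np.asarray(xyz)-s['tool_pos'])/0.8
    out=['d %.4f %.4f %.4f'%tuple(d)]
    if yaw is not None:
        W=Ro.from_euler('z',yaw).as_matrix()@np.diag([1.,-1,-1])
        for k in(0,np.pi):
            T=W@Ro.from_euler('z',k).as_matrix()
            out.append('r %.4f %.4f %.4f'%tuple(Ro.from_matrix(R.T@T).as_rotvec()/1.5))
    print(*out,sep=' | ')
def st():
    s=state();R=rot(s['tool_rot']);print('t%.1f'%s['time'],s['tool_pos'].round(4),'x',R[:,0].round(3),'y',R[:,1].round(3),'z',R[:,2].round(3),'w%.3f'%s['gripper_width'],'j',np.round(s['joint_pos'],2),'F',np.round(s['contact_force'],1))
E
python3 - <<'E'
from h import *
c=optics.camera_info('top');f=lambda x,y:(x/2.85+120-.33,y/2.85+130-.33)
print('cam',(-c['R'].T@c['t']).round(3))
for n,p,z in[('red l',(267,105),.23),('red r',(340,94),.23),('yel l',(256,190),.23),('yel r',(335,172),.23),('blu l',(252,276),.23),('blu r',(333,273),.23),
 ('tray tl',(248,84),.144),('tray tr',(368,88),.144),('tray bl',(233,322),.144),('tray br',(357,328),.144),
 ('nyel tl',(523,142),.028),('nyel br',(609,201),.028),('nblue tl',(612,140),.028),('nblue br',(697,200),.028),('nred tl',(526,206),.028),('nred br',(612,267),.028),('peg',(667,229),.066),
 ('mal head',(553,353),.086),('mal end',(712,328),.065),('lever',(382,440),.3),('crank',(75,300),.5),('rail bot y',(300,368),.235),('block bot r',(535,372),.235),('rail left',(130,200),.235),('rail right',(512,200),.235),('midbarL',(383,200),.235),('midbarR',(443,200),.235)]:
    print(n,ray(c,f(*p),z).round(3))
st()
w=optics.camera_info('wrist');R=rot(state()['tool_rot']);print('wrist cam in tool',R.T@(-w['R'].T@w['t']-state()['tool_pos']),'axis',R.T@w['R'].T,w['fx'])
E
```

```text
cam [ 0.321 -0.09   1.226]
red l [ 0.56  -0.003  0.23 ]
red r [ 0.57  -0.062  0.23 ]
yel l [0.49  0.004 0.23 ]
yel r [ 0.506 -0.059  0.23 ]
blu l [0.421 0.004 0.23 ]
blu r [ 0.425 -0.06   0.23 ]
tray tl [0.599 0.022 0.144]
tray tr [ 0.598 -0.084  0.144]
tray bl [0.39  0.027 0.144]
tray br [ 0.387 -0.079  0.144]
nyel tl [ 0.577 -0.234  0.028]
nyel br [ 0.52  -0.317  0.028]
nblue tl [ 0.58  -0.32   0.028]
nblue br [ 0.523 -0.401  0.028]
nred tl [ 0.514 -0.237  0.028]
nred br [ 0.457 -0.319  0.028]
peg [ 0.489 -0.363  0.066]
mal head [ 0.372 -0.254  0.086]
mal end [ 0.399 -0.403  0.065]
lever [ 0.298 -0.1    0.3  ]
crank [0.378 0.08  0.5  ]
rail bot y [ 0.35  -0.036  0.235]
block bot r [ 0.35  -0.218  0.235]
rail left [0.479 0.103 0.235]
rail right [ 0.485 -0.2    0.235]
midbarL [ 0.483 -0.098  0.235]
midbarR [ 0.484 -0.146  0.235]
t0.8 [0.2616 0.5676 0.2314] x [-0.908  0.419 -0.   ] y [0.419 0.908 0.   ] z [ 0.  0. -1.] w1.000 j [ 1.02  0.05  1.61 -0.    1.48 -0.12] F [-0.1  0.3  0.7]
wrist cam in tool [ 0.08265873  0.00025955 -0.14405338] axis [[ 1.95629369e-04 -9.48028677e-01 -3.18184835e-01]
 [ 9.99999821e-01  3.65131737e-04 -4.73077303e-04]
 [ 5.64670231e-04 -3.18184686e-01  9.48028579e-01]] 283.95389277338245
```

```bash
python3 - <<'E'
from h import *
w=optics.grab_frame('wrist')
t=cv2.imread('pics/top0.png')
cv2.imwrite('pics/w0.png',np.hstack([cv2.resize(t[40:384,0:300],(400,459)),cv2.resize(w[:,:,::-1],(400,300)) if 0 else cv2.copyMakeBorder(cv2.resize(w[:,:,::-1],(400,300)),0,159,0,0,cv2.BORDER_CONSTANT)]))
c=optics.camera_info('top')
for z in(.2,.3,.4,.5,.6): print(z,'crank pt',proj(c,(.32,.11,z)).round())
E
```

```text
0.2 crank pt [161. 271.]
0.3 crank pt [152. 271.]
0.4 crank pt [140. 271.]
0.5 crank pt [125. 271.]
0.6 crank pt [105. 271.]
```

View pics/w0.png

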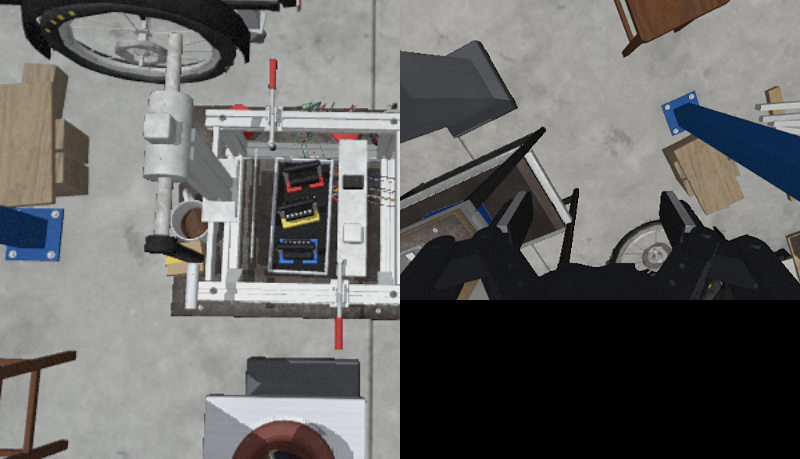

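```bash
R='';python3 -m inch '[{"dz":-0.31},{"dz":-0.31},{"dz":-0.31},{"dz":-0.31},{"dz":-0.31}]' 0 | tail -3
```

```text
validation failed for argument at $[0]...
```

```bash
python3 -m inch '[{"dz":-0.31},{"dz":-0.31},{"dz":-0.31},{"dz":-0.31},{"dz":-0.31}]' | tail -3; python3 -c "
from h import *
st();go((.47,-.03,.73),np.pi/2)"
```

```text
t0.8 [0.2616 0.5676 0.2313] x [-0.908  0.419  0.   ] y [0.419 0.908 0.   ] z [ 0.  0. -1.] w1.004 j [ 1.02  0.05  1.61  0.    1.48 -0.12] F [-0.7  0.8 -0.4]
d -0.5493 -0.5694 -0.6233 | r 0.0000 -0.0000 0.7593 | r 0.0000 0.0000 -1.3351validation failed for argument at $[0]...
```

```bash
python3 -m inch '[{"dx":0,"dy":0,"dz":-0.31,"rx":0,"ry":0,"rz":0},{"dx":0,"dy":0,"dz":-0.31,"rx":0,"ry":0,"rz":0},{"dx":0,"dy":0,"dz":-0.31,"rx":0,"ry":0,"rz":0},{"dx":0,"dy":0,"dz":-0.31,"rx":0,"ry":0,"rz":0},{"dx":0,"dy":0,"dz":-0.31,"rx":0,"ry":0,"rz":0}]' 0 
```

```text
time: 1.35
tool_pos: [0.2614, 0.5673, 0.4819]
tool_rot: [0.0, 0.214, 0.977, 0.001]
contact_force: [0.9, 1.2, 0.6]
gripper_width: 0.5
grasp_force: 0.0
```

```bash
python3 -m inch '[{"dx":0,"dy":0,"dz":-0.31,"rx":0,"ry":0,"rz":0},{"dx":0,"dy":0,"dz":-0.31,"rx":0,"ry":0,"rz":0},{"dx":0,"dy":0,"dz":-0.31,"rx":0,"ry":0,"rz":0},{"dx":0,"dy":0,"dz":-0.31,"rx":0,"ry":0,"rz":0},{"dx":0,"dy":0,"dz":-0.31,"rx":0,"ry":0,"rz":0}]' 0; python3 -c "
from h import *
st();go((.47,-.03,.73),np.pi/2)"
```

```text
time: 1.85
tool_pos: [0.261, 0.5667, 0.73]
tool_rot: [0.0, 0.214, 0.977, 0.001]
contact_force: [2.0, 0.7, 1.3]
gripper_width: 0.501
grasp_force: 0.0
t1.9 [0.261  0.5667 0.73  ] x [-0.908  0.418 -0.   ] y [0.418 0.908 0.002] z [ 0.001  0.001 -1.   ] w0.501 j [ 1.02  0.28  0.51  0.    2.35 -0.12] F [2.  0.7 1.3]
d -0.5494 -0.5681 -0.0009 | r 0.0011 -0.0005 0.7594 | r 0.0006 0.0012 -1.3350
```

```bash
python3 -m inch '[{"dx":-0.22,"dy":-0.227,"dz":0,"rx":0,"ry":0,"rz":0.4},{"dx":-0.22,"dy":-0.227,"dz":0,"rx":0,"ry":0,"rz":0.4},{"dx":-0.22,"dy":-0.227,"dz":0,"rx":0,"ry":0,"rz":0.4},{"dx":-0.22,"dy":-0.227,"dz":0,"rx":0,"ry":0,"rz":0.4},{"dx":-0.22,"dy":-0.227,"dz":0,"rx":0,"ry":0,"rz":0.4}]' ; python3 -c "
from h import *
st();go((.47,-.03,.73),np.pi/2)"
```

```text
time: 2.35
tool_pos: [0.3446, 0.33, 0.7275]
tool_rot: [0.0, 0.494, 0.869, 0.0]
contact_force: [1.0, -1.2, -0.3]
gripper_width: 0.503
grasp_force: 0.0
t2.4 [0.3446 0.33   0.7275] x [-0.512  0.859 -0.   ] y [0.859 0.512 0.001] z [ 0.001  0.    -1.   ] w0.503 j [ 0.61 -0.1   0.92 -0.    2.32  0.07] F [ 1.  -1.2 -0.3]
d -0.4668 -0.0955 -0.0032 | r 0.0005 -0.0001 0.3581 | r 0.0001 0.0006 -1.7363
```

```bash
python3 -m inch '[{"dx":-0.3,"dy":-0.06,"dz":0,"rx":0,"ry":0,"rz":0.358},{"dx":-0.3,"dy":-0.06,"dz":0,"rx":0,"ry":0,"rz":0.358},{"dx":-0.3,"dy":-0.06,"dz":0,"rx":0,"ry":0,"rz":0.358},{"dx":-0.3,"dy":-0.06,"dz":0,"rx":0,"ry":0,"rz":0.358},{"dx":-0.3,"dy":-0.06,"dz":0,"rx":0,"ry":0,"rz":0.358}]' >/dev/null; python3 -c "
from h import *
st();go((.44,-.10,.50),np.pi/2)"
```

```text
t2.9 [0.4264 0.099  0.7276] x [0. 1. 0.] y [ 1.    -0.     0.001] z [ 0.001  0.    -1.   ] w0.501 j [ 0.06 -0.18  1.   -0.    2.33  0.06] F [ 1.3 -0.4 -0.2]
d -0.2487 0.0167 0.2845 | r 0.0006 -0.0000 -0.0000 | r -0.0000 -0.0010 2.0944
```

```bash
python3 -m inch '[{"dx":-0.19,"dy":0.02,"dz":0.0,"rx":0,"ry":0,"rz":0},{"dx":-0.19,"dy":0.05,"dz":0,"rx":0,"ry":0,"rz":0},{"dx":-0.19,"dy":0.06,"dz":0.0,"rx":0,"ry":0,"rz":0},{"dx":-0.19,"dy":0.07,"dz":0.1,"rx":0,"ry":0,"rz":0},{"dx":-0.19,"dy":0.07,"dz":0.1,"rx":0,"ry":0,"rz":0}]' >/dev/null; python3 -m inch '[{"dx":0,"dy":0,"dz":0.25,"rx":0,"ry":0,"rz":0},{"dx":0,"dy":0,"dz":0.25,"rx":0,"ry":0,"rz":0},{"dx":0,"dy":0,"dz":0.25,"rx":0,"ry":0,"rz":0},{"dx":0,"dy":0,"dz":0.25,"rx":0,"ry":0,"rz":0},{"dx":0,"dy":0,"dz":0.25,"rx":0,"ry":0,"rz":0}]' >/dev/null
python3 - <<'E'
from h import *
st();c=optics.camera_info('wrist');im=optics.grab_frame('wrist');np.save('c1.npy',c,allow_pickle=True)
cv2.imwrite('pics/w1.png',cv2.resize(im[:,:,::-1],(800,600)))
for k in('carrier_red','carrier_yellow','carrier_blue','supply_tray','dock'):
    print(k,[(np.round(d['bbox'],1),round(float(d['confidence']),2)) for d in nets.boxes_of('wrist',k)[:2]])
E
```

```text
t3.9 [ 0.4792 -0.0498  0.4338] x [-0.002  1.     0.006] y [ 1.     0.002 -0.022] z [-0.022  0.006 -1.   ] w0.503 j [-0.26 -0.31  1.61  0.    1.86 -0.26] F [ 1.4  0.6 -1.5]
carrier_red [(array([313.6, 145.2,  42.9,  61.5]), 0.91)]
carrier_yellow [(array([270.8, 140.1,  44.4,  62.8]), 0.76), (array([261.2, 289.8,  10.2,  17.7]), 0.63)]
carrier_blue [(array([222. , 141.5,  34.4,  59.8]), 0.57), (array([266.9, 262.2,  48.7,  68.4]), 0.45)]
supply_tray [(array([268.6, 264.6,  52.6,  65.5]), 0.23)]
dock [(array([269. , 264.5,  55.8,  65.2]), 0.6)]
```

View pics/w1.png

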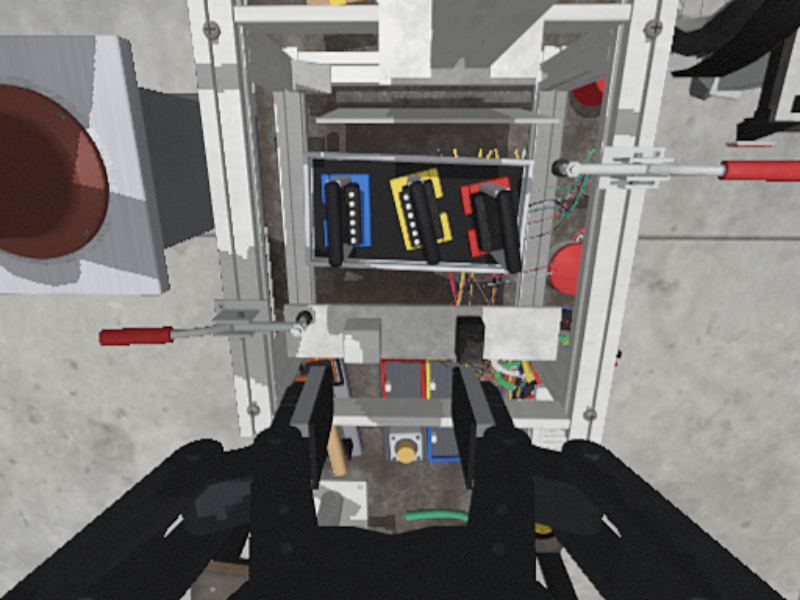

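```bash
python3 -c "
from h import *
st();go((.423,-.028,.31),np.pi/2)"
```

```text
t4.2 [ 0.4841 -0.0511  0.4534] x [-0.002  1.    -0.002] y [1.    0.002 0.009] z [ 0.009 -0.002 -1.   ] w0.497 j [-0.26 -0.32  1.59  0.    1.86 -0.26] F [-0.   0.   0.4]
d 0.0294 -0.0779 0.1785 | r 0.0061 0.0016 0.0014 | r -0.0025 0.0096 -2.0930
```

```bash
python3 -m inch '[{"dx":0.029,"dy":-0.078,"dz":0.178,"rx":0,"ry":0,"rz":0},{"dx":0.029,"dy":-0.078,"dz":0.178,"rx":0,"ry":0,"rz":0},{"dx":0.029,"dy":-0.078,"dz":0.178,"rx":0,"ry":0,"rz":0},{"dx":0.029,"dy":-0.078,"dz":0.178,"rx":0,"ry":0,"rz":0},{"dx":0.029,"dy":-0.078,"dz":0.178,"rx":0,"ry":0,"rz":0}]' -0.15 >/dev/null
python3 - <<'E'
from h import *
st();c=optics.camera_info('wrist');im=optics.grab_frame('wrist')
print(c['cx'],c['cy'])
cv2.imwrite('pics/w2.png',cv2.resize(im[:,:,::-1],(800,600)))
for k in('carrier_red','carrier_yellow','carrier_blue'):
    print(k,[(np.round(d['bbox'],1),round(float(d['confidence']),2)) for d in nets.boxes_of('wrist',k)[:2]])
E
```

```text
t4.7 [ 0.421  -0.0278  0.3069] x [-0.002  1.    -0.001] y [1.    0.002 0.003] z [ 0.003 -0.001 -1.   ] w0.427 j [-0.24 -0.49  1.95 -0.    1.68 -0.24] F [ 0.5 -0.1  0.9]
250.69510203194272 190.01023227611577
carrier_red [(array([392.8, 186.7,  80.4,  95.4]), 0.96), (array([327.2, 181.7,  66.5,  92.6]), 0.29)]
carrier_yellow [(array([330.5, 183.9,  70. ,  98.8]), 0.8)]
carrier_blue [(array([257.6, 183.6,  44.1,  95.9]), 0.66)]
```

View pics/w2.png

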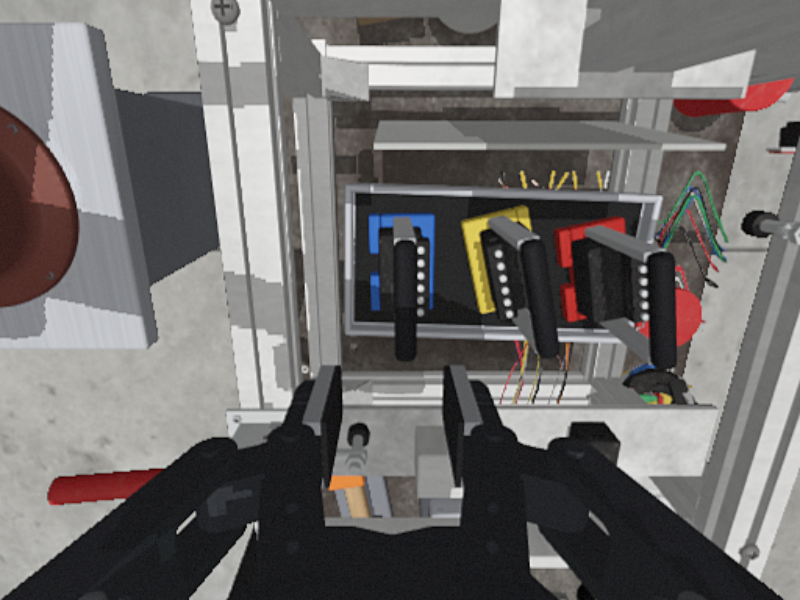

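```bash
cat >> h.py <<'E'
def bar(c,a,b,z=.23,s=1.5625):
    A,B=[ray(c,np.array(p)/s,z) for p in(a,b)]
    d=A-B;print('mid',((A+B)/2).round(4),'len %.4f'%np.hypot(*d[:2]),'yaw %.4f'%np.arctan2(d[1],d[0]));return (A+B)/2,np.arctan2(d[1],d[0])
E
python3 - <<'E'
from h import *
c=optics.camera_info('wrist')
for a,b in(((403,243),(406,358)),((527,242),(547,356)),((660,255),(663,366))):
    m,y=bar(c,a,b);go(np.r_[m[:2],.205],y)
E
```

```text
mid [ 0.4298 -0.0251  0.23  ] len 0.0653 yaw 1.6066
d 0.0045 0.0076 0.1316 | r 0.0052 0.0014 -0.0227 | r 0.0022 -0.0081 2.0717
mid [ 0.5012 -0.0242  0.23  ] len 0.0671 yaw 1.8378
d 0.0053 0.0968 0.1323 | r 0.0050 0.0020 -0.1768 | r 0.0029 -0.0073 1.9175
mid [ 0.5694 -0.0308  0.23  ] len 0.0659 yaw 1.7905
d -0.0030 0.1820 0.1330 | r 0.0051 0.0019 -0.1453 | r 0.0028 -0.0075 1.9491
```

```bash
python3 -m inch '[{"dx":0.0045,"dy":0.0105,"dz":0.05,"rx":0.002,"ry":0,"rz":-0.023},{"dx":0.0045,"dy":0.0105,"dz":0.09,"rx":0.002,"ry":0,"rz":-0.023},{"dx":0.0045,"dy":0.0105,"dz":0.13,"rx":0.002,"ry":0,"rz":-0.023},{"dx":0.0045,"dy":0.0105,"dz":0.13,"rx":0.002,"ry":0,"rz":-0.023},{"dx":0.0045,"dy":0.0105,"dz":0.13,"rx":0.002,"ry":0,"rz":-0.023}]'
python3 - <<'E'
from h import *
st();im=optics.grab_frame('wrist')
cv2.imwrite('pics/w3.png',cv2.resize(im[:,:,::-1],(640,480)))
E
```

```text
time: 5.35
tool_pos: [0.4301, -0.0245, 0.2032]
tool_rot: [-0.0, 0.694, 0.72, -0.0]
contact_force: [0.2, 0.2, 1.0]
gripper_width: 0.427
grasp_force: 0.0
t5.3 [ 0.4301 -0.0245  0.2032] x [-0.036  0.999 -0.001] y [ 0.999  0.036 -0.001] z [-0.001 -0.001 -1.   ] w0.427 j [-0.23 -0.43  2.08 -0.    1.49 -0.27] F [0.2 0.2 1. ]
```

View pics/w3.png

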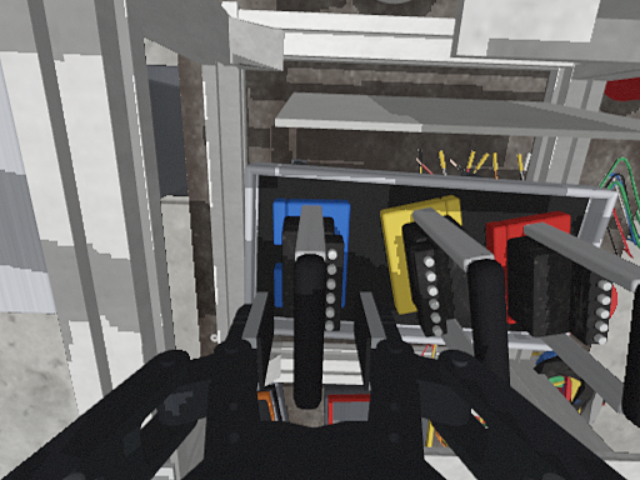

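```bash
python3 -m inch '[{"dx":0,"dy":0,"dz":0,"rx":0,"ry":0,"rz":0},{"dx":0,"dy":0,"dz":0,"rx":0,"ry":0,"rz":0},{"dx":0,"dy":0,"dz":0,"rx":0,"ry":0,"rz":0},{"dx":0,"dy":0,"dz":0,"rx":0,"ry":0,"rz":0},{"dx":0,"dy":0,"dz":-0.01,"rx":0,"ry":0,"rz":0}]' -1
python3 -m inch '[{"dx":0,"dy":0,"dz":-0.03,"rx":0,"ry":0,"rz":0},{"dx":0,"dy":0,"dz":-0.08,"rx":0,"ry":0,"rz":0},{"dx":0,"dy":0,"dz":-0.14,"rx":0,"ry":0,"rz":0},{"dx":0,"dy":0,"dz":-0.2,"rx":0,"ry":0,"rz":0},{"dx":0,"dy":0,"dz":-0.24,"rx":0,"ry":0,"rz":0}]'
python3 -c "
from h import *
st();go((.54,-.22,.40),np.pi/2)"
```

```text
time: 5.9
tool_pos: [0.4285, -0.024, 0.209]
tool_rot: [-0.001, 0.694, 0.72, -0.001]
contact_force: [0.4, 0.2, -2.4]
gripper_width: 0.125
grasp_force: 58.6
time: 6.4
tool_pos: [0.4295, -0.024, 0.4052]
tool_rot: [0.001, 0.694, 0.72, 0.0]
contact_force: [0.6, 0.2, -2.0]
gripper_width: 0.125
grasp_force: 58.6
t6.4 [ 0.4295 -0.024   0.4052] x [-0.037  0.999 -0.001] y [0.999 0.037 0.001] z [ 0.002 -0.001 -1.   ] w0.125 j [-0.23 -0.46  1.77 -0.    1.83 -0.27] F [ 0.6  0.2 -2. ]
d -0.2499 0.1290 0.0069 | r 0.0010 0.0006 0.0244 | r -0.0010 0.0015 -2.0700
```

```bash
python3 -m inch '[{"dx":-0.3,"dy":0.14,"dz":0,"rx":0,"ry":0,"rz":0.024},{"dx":-0.3,"dy":0.14,"dz":0,"rx":0,"ry":0,"rz":0.024},{"dx":-0.3,"dy":0.14,"dz":0,"rx":0,"ry":0,"rz":0.024},{"dx":-0.3,"dy":0.14,"dz":0,"rx":0,"ry":0,"rz":0.024},{"dx":-0.3,"dy":0.14,"dz":0,"rx":0,"ry":0,"rz":0.024}]' >/dev/null
python3 -m inch '[{"dx":-0.11,"dy":0,"dz":0,"rx":0,"ry":0,"rz":0},{"dx":-0.11,"dy":0,"dz":0,"rx":0,"ry":0,"rz":0},{"dx":-0.11,"dy":0,"dz":0,"rx":0,"ry":0,"rz":0},{"dx":-0.11,"dy":0,"dz":0,"rx":0,"ry":0,"rz":0},{"dx":-0.11,"dy":0,"dz":0,"rx":0,"ry":0,"rz":0}]' >/dev/null
python3 - <<'E'
from h import *
st();c=optics.camera_info('wrist');im=optics.grab_frame('wrist');np.save('c4.npy',c,allow_pickle=True)
cv2.imwrite('pics/w4.png',cv2.resize(im[:,:,::-1],(800,600),interpolation=cv2.INTER_CUBIC))
E
```

```text
t7.4 [ 0.5433 -0.3337  0.4007] x [-0.001  1.     0.   ] y [ 1.     0.001 -0.003] z [-0.003  0.    -1.   ] w0.128 j [-0.67  0.04  1.35 -0.    1.76 -0.67] F [ 0.3  0.1 -1.1]
```

View pics/w4.png

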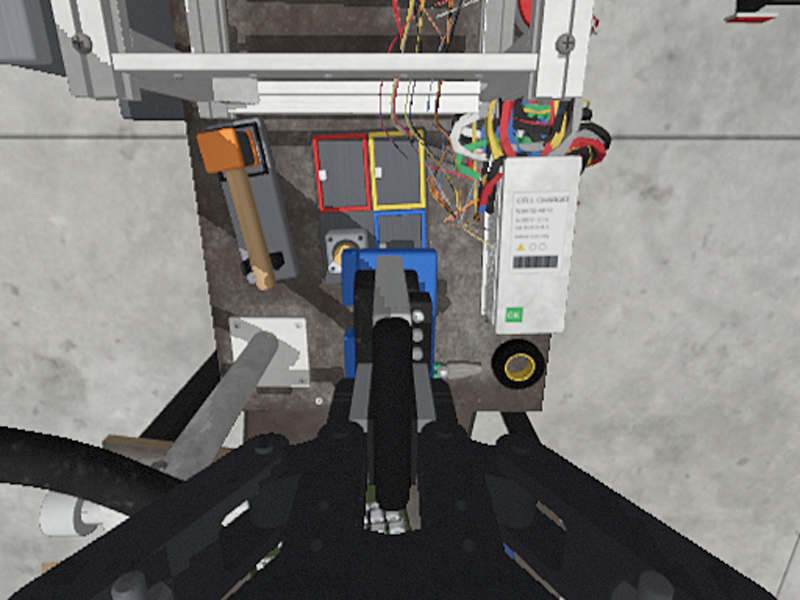

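```bash
cat > dock.py <<'E'
from h import *
from scipy.optimize import minimize
N={'red':(.043,.031),'yellow':(.043,-.031),'blue':(-.043,-.031)}
HUE={'red':((0,8),(172,180)),'yellow':((22,34),),'blue':((100,122),)}
U=4
def boxes(n):
    a,b=N[n]
    for cx,cy,hx,hy in((0,27.5,42,2.5),(0,-27.5,42,2.5),(39.5,0,2.5,30),(-39.5,0,2.5,30)):
        yield np.array([[a+(cx+i*hx)/1e3,b+(cy+j*hy)/1e3,z] for i in(-1,1) for j in(-1,1) for z in(.02,.028)])
def P(p,X):
    c,s=np.cos(p[2]),np.sin(p[2]);return np.c_[p[0]+c*X[:,0]-s*X[:,1],p[1]+s*X[:,0]+c*X[:,1],X[:,2]]
def fit(img,cam,names,p0=(.518,-.318,1.57)):
    big=cv2.resize(img,None,fx=U,fy=U,interpolation=cv2.INTER_CUBIC);hsv=cv2.cvtColor(big,cv2.COLOR_BGR2HSV)
    M={}
    for n in names:
        m=sum(cv2.inRange(hsv,(a,110,60),(b,255,255)) for a,b in HUE[n])
        c=proj(cam,P(p0,np.array([[*N[n],.024]]))[0])
        roi=np.zeros_like(m);r=int(.06*cam['fx']/(cam['R']@[.52,-.32,.02]+cam['t'])[2]*U);q=(c*U).astype(int)
        cv2.rectangle(roi,tuple(map(int,q-r)),tuple(map(int,q+r)),255,-1);M[n]=(m>0)&(roi>0)
    def cost(p):
        t=0
        for n in names:
            im=np.zeros(big.shape[:2],np.uint8)
            for B in boxes(n):
                pts=np.array([proj(cam,x) for x in P(p,B)]);h=cv2.convexHull((((pts+.5)*U-.5)*16).round().astype(np.int32))
                cv2.fillConvexPoly(im,h,1,cv2.LINE_8,4)
            t+=(M[n]&(im>0)).sum()/(M[n]|(im>0)).sum()
        return -t/len(names)
    best=None
    for dx in(-.004,.004):
        for a in(-.03,.03):
            r=minimize(cost,p0,method='Nelder-Mead',options=dict(initial_simplex=np.array(p0)+np.array([[dx,.0,a],[-dx,.005,a],[dx,-.005,-a],[0,.004,0.]]),xatol=1e-5,fatol=1e-5))
            if best is None or r.fun<best.fun: best=r
    p=best.x;print(names,'dock',p.round(4),'iou',round(-best.fun,3))
    for n in N: print('  nest',n,P(p,np.array([[*N[n],.02]]))[0].round(4))
    return p
E
python3 - <<'E'
from dock import *
c=np.load('c4.npy',allow_pickle=True).item()
im=cv2.imread('pics/w4.png');im=cv2.resize(im,(512,384),interpolation=cv2.INTER_AREA)
fit(im,c,['red','yellow'])
t=cv2.imread('pics/top0.png');ct=optics.camera_info('top')
fit(t,ct,['red','yellow','blue'])
# carried bar offset along tool x, from c4
m,y=bar(c,(392,318),(393,508),z=state()['tool_pos'][2]+.025)
s=state();print('bar in tool',rot(s['tool_rot']).T@(m-s['tool_pos']))
E
```

```text
['red', 'yellow'] dock [ 0.5183 -0.3198  1.6223] iou 0.835
  nest red [ 0.4851 -0.2784  0.02  ]
  nest yellow [ 0.547  -0.2752  0.02  ]
  nest blue [ 0.5515 -0.3611  0.02  ]
['red', 'yellow', 'blue'] dock [ 0.5192 -0.3205  1.6245] iou 0.805
  nest red [ 0.4859 -0.2792  0.02  ]
  nest yellow [ 0.5479 -0.2759  0.02  ]
  nest blue [ 0.5525 -0.3618  0.02  ]
mid [ 0.5431 -0.3318  0.426 ] len 0.0685 yaw 1.5774
bar in tool [ 0.00152319 -0.00039407 -0.02499896]
```

```bash
python3 -c "
from h import *
st();go((.5516,-.3625,.115),1.6225)"
```

```text
t7.5 [ 0.5434 -0.3334  0.401 ] x [-0.002  1.     0.   ] y [ 1.     0.002 -0.003] z [-0.003  0.    -1.   ] w0.127 j [-0.67  0.04  1.35 -0.    1.76 -0.67] F [ 0.2  0.  -1.7]
d -0.0365 0.0111 0.3574 | r -0.0017 -0.0001 -0.0332 | r -0.0001 0.0027 2.0612
```

```bash
python3 -m inch '[{"dx":-0.0365,"dy":0.011,"dz":0.06,"rx":-0.0017,"ry":0,"rz":-0.033},{"dx":-0.0365,"dy":0.011,"dz":0.12,"rx":-0.0017,"ry":0,"rz":-0.033},{"dx":-0.0365,"dy":0.011,"dz":0.18,"rx":-0.0017,"ry":0,"rz":-0.033},{"dx":-0.0365,"dy":0.011,"dz":0.24,"rx":-0.0017,"ry":0,"rz":-0.033},{"dx":-0.0365,"dy":0.011,"dz":0.29,"rx":-0.0017,"ry":0,"rz":-0.033}]' >/dev/null
python3 -m inch '[{"dx":0,"dy":0,"dz":0.04,"rx":0,"ry":0,"rz":0},{"dx":0,"dy":0,"dz":0.067,"rx":0,"ry":0,"rz":0},{"dx":0,"dy":0,"dz":0.067,"rx":0,"ry":0,"rz":0},{"dx":0,"dy":0,"dz":0.067,"rx":0,"ry":0,"rz":0}]' >/dev/null
python3 - <<'E'
from h import *
st();go((.5516,-.3625,.0935),1.6225);c=optics.camera_info('wrist');im=optics.grab_frame('wrist')
cv2.imwrite('pics/w5.png',cv2.resize(im[:,:,::-1],(800,600),interpolation=cv2.INTER_CUBIC))
E
```

```text
t8.3 [ 0.5519 -0.363   0.1158] x [-0.051  0.999 -0.   ] y [0.999 0.051 0.   ] z [ 0. -0. -1.] w0.127 j [-0.69  0.23  1.62 -0.    1.29 -0.75] F [ 0.3 -0.6 -1.9]
d 0.0007 -0.0003 0.0279 | r 0.0000 0.0002 -0.0003 | r 0.0003 -0.0000 2.0941
```

View pics/w5.png

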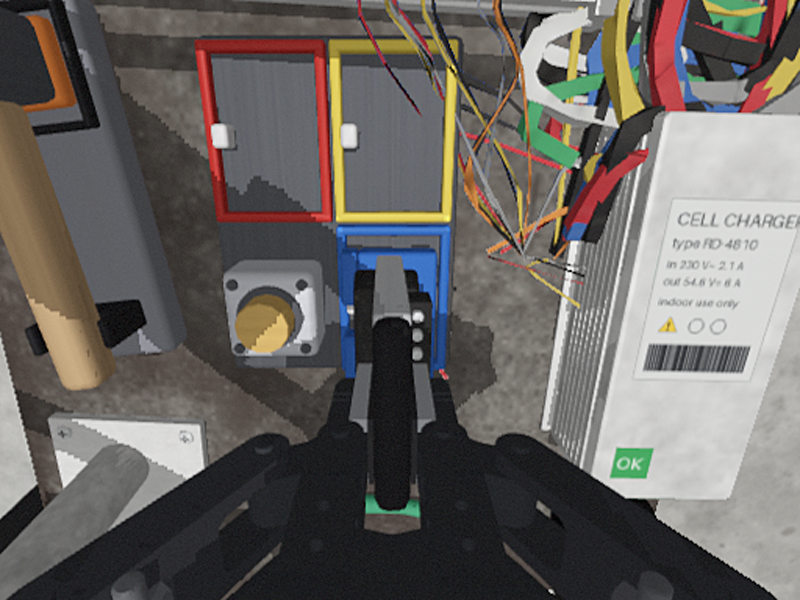

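```bash
python3 - <<'E'
from dock import *
im=cv2.resize(cv2.imread('pics/w5.png'),(512,384),interpolation=cv2.INTER_AREA)
p=fit(im,optics.camera_info('wrist'),['red','yellow'],(.5183,-.32,1.622))
E
python3 -m inch '[{"dx":0.0005,"dy":0,"dz":0.01,"rx":0,"ry":0,"rz":0},{"dx":0.0005,"dy":0,"dz":0.018,"rx":0,"ry":0,"rz":0},{"dx":0.0005,"dy":0,"dz":0.026,"rx":0,"ry":0,"rz":0},{"dx":0.0005,"dy":0,"dz":0.028,"rx":0,"ry":0,"rz":0},{"dx":0.0005,"dy":0,"dz":0.028,"rx":0,"ry":0,"rz":0}]'
```

```text
['red', 'yellow'] dock [ 0.5189 -0.3205  1.6218] iou 0.778
  nest red [ 0.4857 -0.2791  0.02  ]
  nest yellow [ 0.5476 -0.2759  0.02  ]
  nest blue [ 0.552  -0.3618  0.02  ]
time: 8.9
tool_pos: [0.5521, -0.3638, 0.094]
tool_rot: [0.001, 0.689, 0.725, 0.0]
contact_force: [-0.0, 1.6, 4.0]
gripper_width: 0.129
grasp_force: 59.7
```

```bash
python3 -m inch '[{"dx":0,"dy":0,"dz":0,"rx":0,"ry":0,"rz":0},{"dx":0,"dy":0,"dz":0,"rx":0,"ry":0,"rz":0},{"dx":0,"dy":0,"dz":0,"rx":0,"ry":0,"rz":0},{"dx":0,"dy":0,"dz":-0.03,"rx":0,"ry":0,"rz":0},{"dx":0,"dy":0,"dz":-0.09,"rx":0,"ry":0,"rz":0}]' -0.15
python3 -m inch '[{"dx":0,"dy":0,"dz":-0.06,"rx":0,"ry":0,"rz":0},{"dx":0,"dy":0,"dz":-0.12,"rx":0,"ry":0,"rz":0},{"dx":0,"dy":0,"dz":-0.18,"rx":0,"ry":0,"rz":0},{"dx":0,"dy":0,"dz":-0.24,"rx":0,"ry":0,"rz":0},{"dx":0,"dy":0,"dz":-0.28,"rx":0,"ry":0,"rz":0}]' >/dev/null
python3 - <<'E'
from h import *
st();go((.501,-.024,.40),1.838)
c=optics.camera_info('top');im=optics.grab_frame('top')[:,:,::-1];cv2.imwrite('pics/t6.png',im)
d=nets.outline_of('top','carrier_blue');
for k in d[:2]: print(k['confidence'],k['bbox'],ray(c,k['bbox'][:2],.11))
print(proj(c,(.552,-.3618,.114)), proj(c,(.552,-.3618,.124)))
E
```

```text
time: 9.4
tool_pos: [0.5485, -0.3612, 0.1591]
tool_rot: [-0.006, 0.689, 0.724, -0.001]
contact_force: [0.3, -0.4, -0.1]
gripper_width: 0.427
grasp_force: 0.0
t9.9 [ 0.5517 -0.3637  0.3933] x [-0.05   0.999 -0.004] y [0.999 0.05  0.003] z [ 0.003 -0.003 -1.   ] w0.424 j [-0.7   0.09  1.31 -0.    1.74 -0.75] F [ 0.1 -0.5  0.4]
d 0.4272 -0.0421 -0.0100 | r 0.0019 0.0026 -0.1449 | r 0.0038 -0.0028 1.9495
[357.08297591 183.02223943] [358.02819623 182.24109127]
```

```bash
python3 -m inch '[{"dx":0.3,"dy":-0.025,"dz":0,"rx":0,"ry":0,"rz":-0.145},{"dx":0.3,"dy":-0.025,"dz":0,"rx":0,"ry":0,"rz":-0.145},{"dx":0.3,"dy":-0.025,"dz":0,"rx":0,"ry":0,"rz":-0.145},{"dx":0.3,"dy":-0.025,"dz":0,"rx":0,"ry":0,"rz":-0.145},{"dx":0.3,"dy":-0.025,"dz":0,"rx":0,"ry":0,"rz":-0.145}]' >/dev/null
python3 -c "
from h import *
st();go((.501,-.024,.31),1.838)"
```

```text
t10.5 [ 0.5186 -0.1224  0.3873] x [-0.265  0.964  0.001] y [ 0.964  0.265 -0.001] z [-0.002  0.001 -1.   ] w0.425 j [-0.37 -0.21  1.61  0.    1.75 -0.64] F [ 0.   0.1 -0.5]
d 0.1243 0.0115 0.0968 | r -0.0009 -0.0008 0.0005 | r 0.0013 -0.0015 -2.0939
```

```bash
python3 -m inch '[{"dx":0.06,"dy":0.006,"dz":0.02,"rx":0,"ry":0,"rz":0},{"dx":0.124,"dy":0.0115,"dz":0.06,"rx":0,"ry":0,"rz":0},{"dx":0.124,"dy":0.0115,"dz":0.097,"rx":0,"ry":0,"rz":0},{"dx":0.124,"dy":0.0115,"dz":0.097,"rx":0,"ry":0,"rz":0},{"dx":0.124,"dy":0.0115,"dz":0.097,"rx":0,"ry":0,"rz":0}]' >/dev/null
python3 - <<'E'
from h import *
st();c=optics.camera_info('wrist');im=optics.grab_frame('wrist')
cv2.imwrite('pics/w7.png',cv2.resize(im[:,:,::-1],(800,600),interpolation=cv2.INTER_CUBIC))
E
```

```text
t11.0 [ 0.5017 -0.0268  0.3101] x [-0.264  0.964  0.001] y [ 0.964  0.264 -0.003] z [-0.003  0.    -1.   ] w0.423 j [-0.2  -0.28  1.79 -0.    1.63 -0.47] F [-0.6  0.2  0.6]
```

View pics/w7.png

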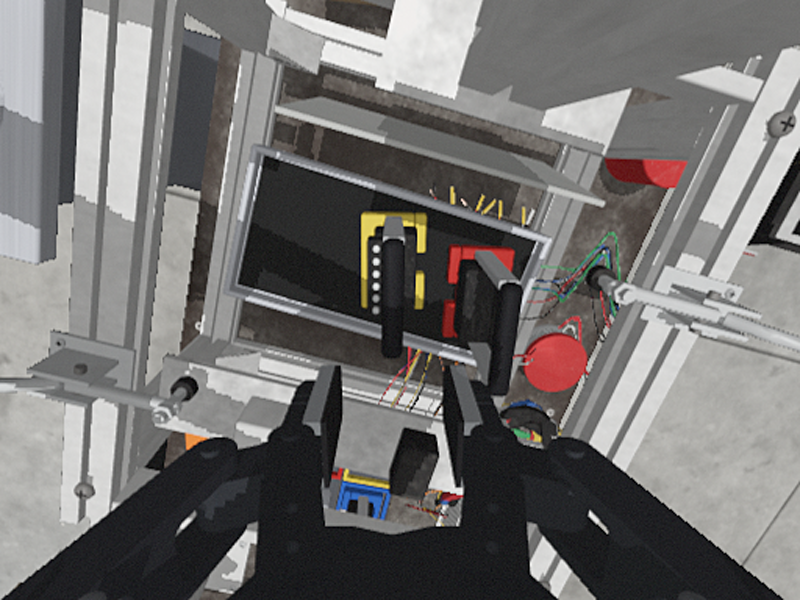

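```bash
python3 - <<'E'
from h import *
c=optics.camera_info('wrist')
m,y=bar(c,(394,241),(392,359));go(np.r_[m[:2],.205],y)
m,y=bar(c,(511,284),(501,395))
E
```

```text
mid [ 0.5018 -0.0241  0.23  ] len 0.0674 yaw 1.8226
d 0.0042 0.0002 0.1336 | r 0.0001 0.0004 0.0100 | r -0.0006 0.0002 -2.0844
mid [ 0.5685 -0.0299  0.23  ] len 0.0673 yaw 1.8373
```

```bash
python3 -m inch '[{"dx":0.004,"dy":0.0005,"dz":0.05,"rx":0,"ry":0,"rz":0.006},{"dx":0.004,"dy":0.0005,"dz":0.1,"rx":0,"ry":0,"rz":0.006},{"dx":0.004,"dy":0.0005,"dz":0.132,"rx":0,"ry":0,"rz":0.006},{"dx":0.004,"dy":0.0005,"dz":0.132,"rx":0,"ry":0,"rz":0.006},{"dx":0.004,"dy":0.0005,"dz":0.132,"rx":0,"ry":0,"rz":0.006}]' -0.15
python3 -m inch '[{"dx":0,"dy":0,"dz":0,"rx":0,"ry":0,"rz":0},{"dx":0,"dy":0,"dz":0,"rx":0,"ry":0,"rz":0},{"dx":0,"dy":0,"dz":0,"rx":0,"ry":0,"rz":0},{"dx":0,"dy":0,"dz":0,"rx":0,"ry":0,"rz":0}]' -1
python3 -m inch '[{"dx":0,"dy":0,"dz":-0.03,"rx":0,"ry":0,"rz":0},{"dx":0,"dy":0,"dz":-0.08,"rx":0,"ry":0,"rz":0},{"dx":0,"dy":0,"dz":-0.14,"rx":0,"ry":0,"rz":0},{"dx":0,"dy":0,"dz":-0.2,"rx":0,"ry":0,"rz":0},{"dx":0,"dy":0,"dz":-0.24,"rx":0,"ry":0,"rz":0}]'
python3 -c "
from h import *
st();go((.547,-.24,.40),-np.pi/2)"
```

```text
time: 11.55
tool_pos: [0.5028, -0.0245, 0.2076]
tool_rot: [0.001, 0.611, 0.792, 0.0]
contact_force: [0.8, 0.1, 1.3]
gripper_width: 0.426
grasp_force: 0.0
time: 11.95
tool_pos: [0.5029, -0.0241, 0.2085]
tool_rot: [0.002, 0.61, 0.792, 0.0]
contact_force: [-2.5, -2.4, 6.9]
gripper_width: 0.126
grasp_force: 59.7
time: 12.45
tool_pos: [0.5021, -0.0233, 0.402]
tool_rot: [0.002, 0.61, 0.792, 0.001]
contact_force: [0.7, 0.0, -2.8]
gripper_width: 0.123
grasp_force: 58.9
t12.4 [ 0.5021 -0.0233  0.402 ] x [-0.256  0.967 -0.002] y [0.967 0.256 0.004] z [ 0.005 -0.001 -1.   ] w0.123 j [-0.19 -0.29  1.65  0.    1.78 -0.45] F [ 0.7  0.  -2.8]
d -0.2762 -0.0151 0.0030 | r -0.0014 0.0046 -1.9219 | r 0.0031 0.0010 0.1725
```

```bash
python3 -m inch '[{"dx":-0.28,"dy":-0.01,"dz":0,"rx":0,"ry":0,"rz":0.1},{"dx":-0.28,"dy":-0.01,"dz":0,"rx":0,"ry":0,"rz":0.2},{"dx":-0.28,"dy":-0.01,"dz":0,"rx":0,"ry":0,"rz":0.3},{"dx":-0.28,"dy":-0.01,"dz":0,"rx":0,"ry":0,"rz":0.4},{"dx":-0.28,"dy":-0.01,"dz":0,"rx":0,"ry":0,"rz":0.5}]' >/dev/null
python3 -m inch '[{"dx":0,"dy":0,"dz":0,"rx":0,"ry":0,"rz":0.5},{"dx":0,"dy":0,"dz":0,"rx":0,"ry":0,"rz":0.5},{"dx":0,"dy":0,"dz":0,"rx":0,"ry":0,"rz":0.5},{"dx":0,"dy":0,"dz":0,"rx":0,"ry":0,"rz":0.5},{"dx":0,"dy":0,"dz":0,"rx":0,"ry":0,"rz":0.5}]' >/dev/null
python3 -m inch '[{"dx":0,"dy":0,"dz":0,"rx":0,"ry":0,"rz":0.5},{"dx":0,"dy":0,"dz":0,"rx":0,"ry":0,"rz":0.5},{"dx":0,"dy":0,"dz":0,"rx":0,"ry":0,"rz":0.5},{"dx":0,"dy":0,"dz":0,"rx":0,"ry":0,"rz":0.5},{"dx":0,"dy":0,"dz":0,"rx":0,"ry":0,"rz":0.5}]' >/dev/null
python3 -m inch '[{"dx":0,"dy":0,"dz":0,"rx":0,"ry":0,"rz":0.5},{"dx":0,"dy":0,"dz":0,"rx":0,"ry":0,"rz":0.5},{"dx":0,"dy":0,"dz":0,"rx":0,"ry":0,"rz":0.5},{"dx":0,"dy":0,"dz":0,"rx":0,"ry":0,"rz":0.5},{"dx":0,"dy":0,"dz":0,"rx":0,"ry":0,"rz":0.5}]'
python3 -c "
from h import *
st();go((.547,-.275,.40),1.6220-np.pi)"
```

```text
time: 14.45
tool_pos: [0.5512, -0.2419, 0.3973]
tool_rot: [0.0, 0.832, -0.555, -0.0]
contact_force: [-0.7, 0.2, -2.6]
gripper_width: 0.125
grasp_force: 58.9
t14.4 [ 0.5512 -0.2419  0.3973] x [ 0.384 -0.923 -0.   ] y [-0.923 -0.384  0.   ] z [-0.  0. -1.] w0.125 j [-0.54 -0.05  1.44 -0.    1.75  2.21] F [-0.7  0.2 -2.6]
d 0.0362 0.0208 -0.0033 | r 0.0002 0.0002 0.2286 | r -0.0003 0.0003 -1.8658
```

```bash
python3 -m inch '[{"dx":0.036,"dy":0.021,"dz":0.05,"rx":0,"ry":0,"rz":0.2286},{"dx":0.036,"dy":0.021,"dz":0.1,"rx":0,"ry":0,"rz":0.2286},{"dx":0.036,"dy":0.021,"dz":0.15,"rx":0,"ry":0,"rz":0.2286},{"dx":0.036,"dy":0.021,"dz":0.2,"rx":0,"ry":0,"rz":0.2286},{"dx":0.036,"dy":0.021,"dz":0.2,"rx":0,"ry":0,"rz":0.2286}]' >/dev/null
python3 - <<'E'
from h import *
st();c=optics.camera_info('wrist');im=optics.grab_frame('wrist')
cv2.imwrite('pics/w8.png',cv2.resize(im[:,:,::-1],(800,600),interpolation=cv2.INTER_CUBIC))
for f in('pics/w5.png','pics/w8.png'):
    a=cv2.cvtColor(cv2.imread(f),cv2.COLOR_BGR2GRAY)[:,386:400].mean(1)
    print(f,a[300:340:2].round().astype(int),a[490:530:2].round().astype(int))
E
```

```text
t14.9 [ 0.5434 -0.2728  0.2292] x [ 0.057 -0.998 -0.009] y [-0.998 -0.057  0.012] z [-0.012  0.008 -1.   ] w0.125 j [-0.59  0.02  1.65 -0.    1.49  2.5 ] F [-0.3  0.6 -3.5]
pics/w5.png [113 114 113 111 113 111 121 152  98  15  16  21  25  26  22  22  21  22
  25  24] [ 25  22  27  23  24  26  24  24  23  14  67 135  83  75  75  73  75  85
  88  83]
pics/w8.png [104 102 122 133  12  18  21  22  24  22  24  26  26  26  26  26  27  27
  26  25] [ 26  24  25  52 124 127 124 125 124 122 123 123 124 124 124 125 125 124
 125 124]
```

View pics/w8.png

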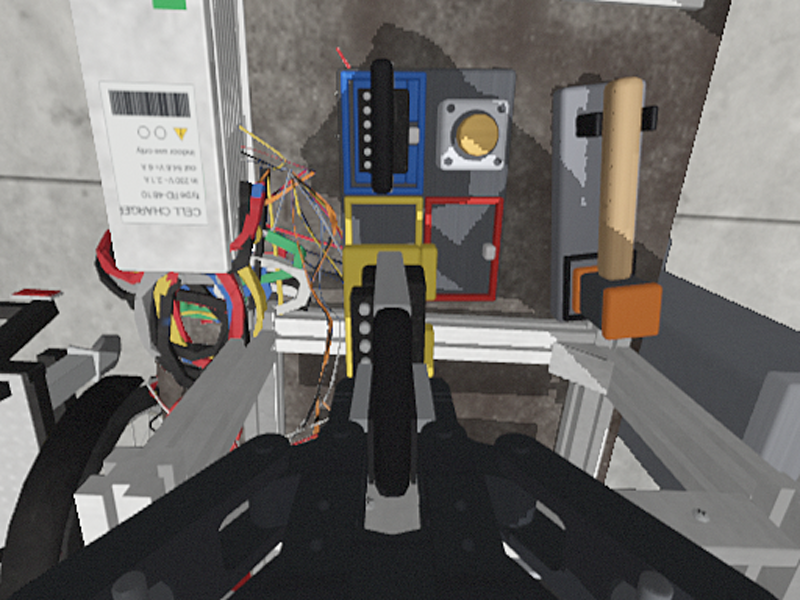

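```bash
python3 - <<'E'
from h import *
c=optics.camera_info('wrist');s=state();R=rot(s['tool_rot'])
for a,b in((316.5,510),(307,496.5)):
  for h in(.0225,.025):
    m,y=bar(c,(392,a),(392,b),z=s['tool_pos'][2]+h);o=R.T@(m-s['tool_pos']);print(o)
st()
x=R[:,0]
# target: tool pos = nest - o_x * xdir
xd=np.array([np.cos(1.622-np.pi),np.sin(1.622-np.pi)])
T=np.array([.5474,-.2757])-.005*xd;print(T);go((*T,.120),1.622-np.pi)
E
```

```text
mid [ 0.5446 -0.2728  0.2562] len 0.0716 yaw -1.5131
[-0.0012176   0.00067319 -0.02249066]
mid [ 0.5447 -0.2745  0.2587] len 0.0701 yaw -1.5131
[ 0.00048708  0.00066958 -0.02499877]
mid [ 0.5448 -0.2771  0.2562] len 0.0688 yaw -1.5131
[ 0.00317051  0.0006715  -0.02251129]
mid [ 0.5449 -0.2788  0.2587] len 0.0673 yaw -1.5131
[ 0.00478465  0.00066793 -0.02501898]
t15.0 [ 0.5452 -0.2738  0.2337] x [ 0.057 -0.998 -0.005] y [-0.998 -0.057  0.006] z [-0.007  0.004 -1.   ] w0.127 j [-0.59  0.02  1.64 -0.    1.49  2.5 ] F [ 0.  -0.3 -2.1]
[ 0.54714409 -0.27070655]
d -0.0031 -0.0036 0.1421 | r 0.0043 0.0031 0.0041 | r -0.0049 0.0067 -2.0903
```

```bash
python3 -m inch '[{"dx":-0.0015,"dy":-0.003,"dz":0.05,"rx":0,"ry":0,"rz":0},{"dx":-0.0015,"dy":-0.003,"dz":0.1,"rx":0,"ry":0,"rz":0},{"dx":-0.0015,"dy":-0.003,"dz":0.13,"rx":0,"ry":0,"rz":0},{"dx":-0.0015,"dy":-0.003,"dz":0.14,"rx":0,"ry":0,"rz":0},{"dx":-0.0015,"dy":-0.003,"dz":0.14,"rx":0,"ry":0,"rz":0}]' >/dev/null
python3 -c "
from h import *
import numpy as np
st();go((.5472,-.2717,.095),1.622-np.pi)
c=optics.camera_info('wrist');im=optics.grab_frame('wrist')
cv2.imwrite('pics/w9.png',cv2.resize(im[:,:,::-1],None,fx=2,fy=2,interpolation=cv2.INTER_CUBIC)[100:560,300:800])
from dock import *
fit(im[:,:,::-1].copy(),c,['red'],(.5186,-.3202,1.622))"
```

```text
t15.5 [ 0.55   -0.2742  0.1269] x [ 0.057 -0.998  0.001] y [-0.998 -0.057 -0.001] z [ 0.001 -0.001 -1.   ] w0.125 j [-0.58  0.11  1.73 -0.    1.3   2.5 ] F [-0.3  0.1 -2.1]
d -0.0033 0.0034 0.0399 | r -0.0006 -0.0006 0.0041 | r 0.0009 -0.0009 -2.0903
['red'] dock [ 0.5184 -0.3193  1.6269] iou 0.863
  nest red [ 0.4851 -0.2781  0.02  ]
  nest yellow [ 0.547  -0.2746  0.02  ]
  nest blue [ 0.5518 -0.3605  0.02  ]
```

View pics/w9.png

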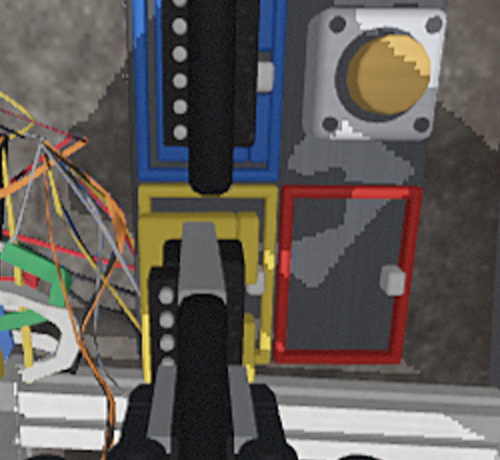

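```bash
python3 -m inch '[{"dx":-0.004,"dy":0.0034,"dz":0.01,"rx":0,"ry":0,"rz":0.004},{"dx":-0.004,"dy":0.0034,"dz":0.02,"rx":0,"ry":0,"rz":0.004},{"dx":-0.004,"dy":0.0034,"dz":0.026,"rx":0,"ry":0,"rz":0.004},{"dx":-0.004,"dy":0.0034,"dz":0.032,"rx":0,"ry":0,"rz":0.004},{"dx":-0.004,"dy":0.0034,"dz":0.035,"rx":0,"ry":0,"rz":0.004}]'
python3 -c "
from h import *
st();go((.5472,-.271,.096),1.622-np.pi)"
```

```text
time: 16.05
tool_pos: [0.5472, -0.2718, 0.0985]
tool_rot: [0.0, 0.725, -0.689, 0.002]
contact_force: [0.9, -2.7, 8.1]
gripper_width: 0.127
grasp_force: 60.5
t16.1 [ 0.5472 -0.2718  0.0985] x [ 0.051 -0.999  0.003] y [-0.999 -0.051 -0.002] z [ 0.002 -0.002 -1.   ] w0.127 j [-0.58  0.13  1.76 -0.    1.25  2.51] F [ 0.9 -2.7  8.1]
d -0.0010 -0.0001 0.0031 | r -0.0012 -0.0017 -0.0000 | r -0.0027 0.0018 2.0944
```

```bash
python3 -m inch '[{"dx":0,"dy":0,"dz":0.002,"rx":0,"ry":0,"rz":0},{"dx":0,"dy":0,"dz":0.003,"rx":0,"ry":0,"rz":0},{"dx":0,"dy":0,"dz":0.003,"rx":0,"ry":0,"rz":0}]'
```

```text
time: 16.35
tool_pos: [0.5479, -0.272, 0.0983]
tool_rot: [-0.0, 0.725, -0.689, 0.002]
contact_force: [-0.7, -0.5, 8.4]
gripper_width: 0.128
grasp_force: 60.7
```

```bash
python3 -m inch '[{"dx":0,"dy":0,"dz":0,"rx":0,"ry":0,"rz":0},{"dx":0,"dy":0,"dz":0,"rx":0,"ry":0,"rz":0},{"dx":0,"dy":0,"dz":0,"rx":0,"ry":0,"rz":0},{"dx":0,"dy":0,"dz":-0.03,"rx":0,"ry":0,"rz":0},{"dx":0,"dy":0,"dz":-0.09,"rx":0,"ry":0,"rz":0}]' -0.15
python3 -m inch '[{"dx":0,"dy":0,"dz":-0.06,"rx":0,"ry":0,"rz":0},{"dx":0,"dy":0,"dz":-0.12,"rx":0,"ry":0,"rz":0},{"dx":0,"dy":0,"dz":-0.18,"rx":0,"ry":0,"rz":0},{"dx":0,"dy":0,"dz":-0.24,"rx":0,"ry":0,"rz":0},{"dx":0,"dy":0,"dz":-0.28,"rx":0,"ry":0,"rz":0}]' >/dev/null
python3 - <<'E'
from h import *
st();go((.5685,-.03,.40),1.82)
c=optics.camera_info('wrist');np.save('c10.npy',c,allow_pickle=True);im=optics.grab_frame('wrist')
cv2.imwrite('pics/w10.png',cv2.resize(im[:,:,::-1],(800,600),interpolation=cv2.INTER_CUBIC))
E
```

```text
time: 16.85
tool_pos: [0.543, -0.2685, 0.1615]
tool_rot: [0.001, 0.725, -0.689, -0.006]
contact_force: [-0.0, -0.5, 0.3]
gripper_width: 0.421
grasp_force: 0.0
t17.4 [ 0.5467 -0.2707  0.3951] x [ 0.051 -0.999  0.002] y [-0.999 -0.051 -0.003] z [ 0.003 -0.002 -1.   ] w0.428 j [-0.58 -0.03  1.43 -0.    1.74  2.51] F [ 0.5  0.5 -0.2]
d -0.2991 -0.0427 -0.0067 | r -0.0025 0.0027 1.9625 | r -0.0018 -0.0017 -0.1319
```

View pics/w10.png

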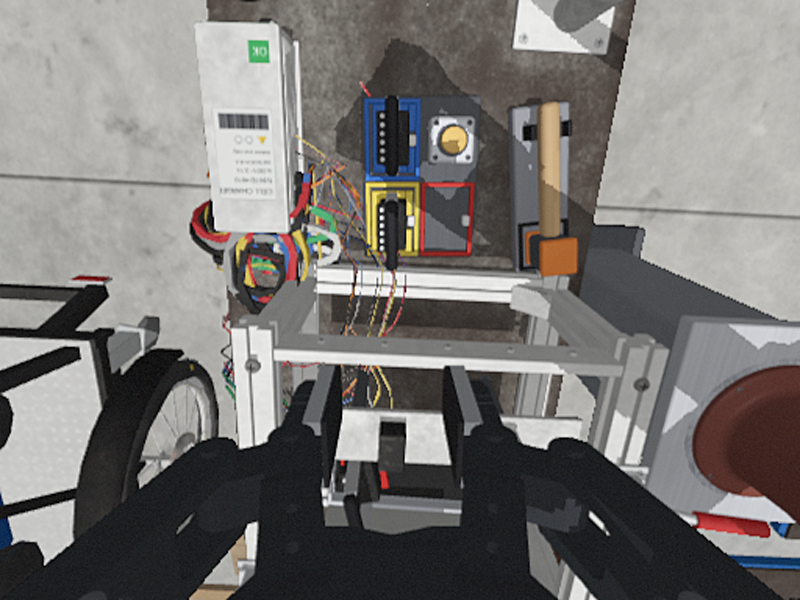

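```bash
python3 - <<'E'
from h import *
from dock import P,N,fit
c=np.load('c10.npy',allow_pickle=True).item()
bar(c,(391,97),(392,175),z=.12);bar(c,(388,195),(391,269),z=.12)
p=fit(cv2.resize(cv2.imread('pics/w10.png'),(512,384),interpolation=cv2.INTER_AREA),c,['red'],(.5186,-.32,1.622))
for n in('blue','yellow'):
    for dx,z in((-.034,.12),(.034,.12),(.034,.108)):
        print(n,dx,z,(proj(c,P(p,np.array([[N[n][0]+dx,N[n][1],z]]))[0])*1.5625).round(1))
    print('foot',[(proj(c,P(p,np.array([[N[n][0]+a,N[n][1]+b,.032]]))[0])*1.5625).round(0) for a,b in((-.035,-.023),(-.035,.023),(.035,.023),(.035,-.023))])
im=cv2.imread('pics/w10.png');cv2.imwrite('pics/w10c.png',cv2.resize(im[85:285,340:500],None,fx=3.5,fy=3,interpolation=cv2.INTER_CUBIC))
E
```

```text
mid [ 0.5516 -0.3618  0.12  ] len 0.0652 yaw -1.5058
mid [ 0.5491 -0.276   0.12  ] len 0.0708 yaw -1.4805
['red'] dock [ 0.5184 -0.319   1.6329] iou 0.893
  nest red [ 0.4848 -0.278   0.02  ]
  nest yellow [ 0.5467 -0.2741  0.02  ]
  nest blue [ 0.552 -0.36   0.02 ]
blue -0.034 0.12 [390.6  97.6]
blue 0.034 0.12 [391.4 178.6]
blue 0.034 0.108 [391.4 177.8]
foot [array([369., 106.]), array([413., 105.]), array([413., 174.]), array([371., 175.])]
yellow -0.034 0.12 [391.6 198.7]
yellow 0.034 0.12 [392.4 269.6]
yellow 0.034 0.108 [392.4 266.5]
foot [array([371., 190.]), array([412., 189.]), array([412., 251.]), array([373., 251.])]
```

View pics/w10c.png

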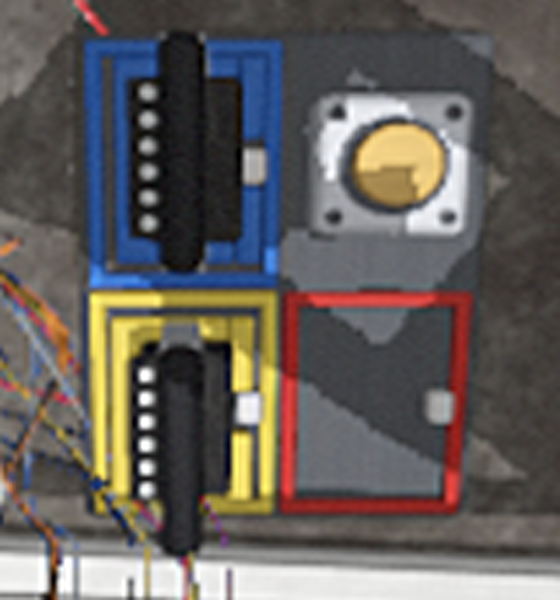

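```bash
python3 -m inch '[{"dx":-0.3,"dy":-0.043,"dz":-0.006,"rx":0,"ry":0,"rz":-0.132},{"dx":-0.3,"dy":-0.043,"dz":-0.006,"rx":0,"ry":0,"rz":-0.132},{"dx":-0.3,"dy":-0.043,"dz":-0.006,"rx":0,"ry":0,"rz":-0.132},{"dx":-0.3,"dy":-0.043,"dz":-0.006,"rx":0,"ry":0,"rz":-0.132},{"dx":-0.3,"dy":-0.043,"dz":0.05,"rx":0,"ry":0,"rz":-0.132}]' >/dev/null
python3 -m inch '[{"dx":0,"dy":0,"dz":0.06,"rx":0,"ry":0,"rz":0},{"dx":0,"dy":0,"dz":0.06,"rx":0,"ry":0,"rz":0},{"dx":0,"dy":0,"dz":0.06,"rx":0,"ry":0,"rz":0}]' >/dev/null
python3 - <<'E'
from h import *
st();c=optics.camera_info('wrist');np.save('c11.npy',c,allow_pickle=True);im=optics.grab_frame('wrist')
np.save('w11.npy',im);d=nets.outline_of('wrist','carrier_red')
for k in d[:2]:
    print(k['confidence'],k['bbox'])
if d:
    np.save('m11.npy',d[0]['pixels'])
p=proj(c,(.569,-.03,.23));print('pred',p)
g=cv2.cvtColor(im,cv2.COLOR_RGB2GRAY)
u,v=p.round().astype(int)
for r in range(v-44,v+50,4): print(r,g[r,u-24:u+25:2])
E
```

```text
t18.2 [ 0.567  -0.037   0.3097] x [ 0.246 -0.969 -0.002] y [-0.969 -0.246  0.004] z [-0.004  0.001 -1.   ] w0.426 j [-0.2  -0.11  1.65 -0.    1.61  2.7 ] F [-0.3  0.4  0.9]
0.93 [249.4, 191.6, 39.8, 93.3]
pred [245.40972944 203.82424914]
160 [200 201 206  25  95 114 105 100  25  33  30  96 100  98  99  97  96  97
  22  32  32  12  66  61  44]
164 [209 135 108  37  98 122  25  24  27  22  16 135 115  93  92  90 124 124
  24  25  29  22 117 113  55]
168 [200 175  33  32  98 115  24  26 153 138  29  24  13  24  23  17  15  58
  31  38  31  17 115 108  60]
172 [139  60  41  41  99 115  48  40  58  36  29  17  24  28  22  29  30  18
  51  53  42  32  43  41  42]
176 [109  39  40  40  97 115  44  42 208 173  32  20  21  26  28  29  18  15
  50  40  66  32  37  40  41]
180 [ 53  43  43  41  98 113  39  41 101  59  42  21  33  30  16  25  26  10
  58  56  50  27  31  46  42]
184 [ 38  41  38  37  98 110  42  54 214 173  28  18  25  28  16  26  19  22
  50  61  49  62  69  71  41]
188 [ 32  43  41  36 102 106  46  41  60  36  34  18  26  23  28  25  23  18
  48  49  46 108 109  99  36]
192 [ 
[... 905 characters left out ...]
9  41  43  34  20 134
 151 152 151 142 124 113 102]
228 [ 95  92  95  93  96  96  97  95  96 102  28  36  41  36  36  32  13  96
  94  97  95 106 102 113 124]
232 [ 94  96  96  97  96  96  96  95  98 102  28  34  35  39  42  39  12 102
  94  96  96  99  97  97  95]
236 [94 95 97 96 97 96 94 96 96 98 42 33 39 38 34 39 30 98 96 97 96 97 97 98
 96]
240 [ 97  96  97  94  93  93  96  96  97 101  98  93  83  79  76  84  97  99
  95  99  98  96  98  97 100]
244 [98 92 93 94 96 95 95 97 97 98 96 93 94 97 97 97 99 94 98 97 96 99 93 97
 97]
248 [96 96 94 94 97 99 94 95 96 96 96 94 96 97 95 93 94 95 94 94 96 97 96 96
 98]
252 [96 97 95 96 96 95 95 95 95 94 96 95 96 94 95 94 95 95 97 94 95 95 95 96
 97]
```

```bash
python3 - <<'E'
from h import *
c=optics.camera_info('wrist')
m,y=bar(c,(248.3,166.5),(247.3,239),s=1);go(np.r_[m[:2],.205],y)
E
```

```text
mid [ 0.5693 -0.0293  0.23  ] len 0.0670 yaw -1.3387
d -0.0106 -0.0024 0.1368 | r -0.0026 -0.0013 0.0106 | r 0.0020 -0.0040 -2.0838
```

```bash
python3 -m inch '[{"dx":-0.0095,"dy":-0.0025,"dz":0.05,"rx":-0.001,"ry":0,"rz":0.008},{"dx":-0.0095,"dy":-0.0025,"dz":0.1,"rx":-0.001,"ry":0,"rz":0.008},{"dx":-0.0095,"dy":-0.0025,"dz":0.136,"rx":-0.001,"ry":0,"rz":0.008},{"dx":-0.0095,"dy":-0.0025,"dz":0.136,"rx":-0.001,"ry":0,"rz":0.008},{"dx":-0.0095,"dy":-0.0025,"dz":0.136,"rx":-0.001,"ry":0,"rz":0.008}]' -0.15
python3 -m inch '[{"dx":0,"dy":0,"dz":0,"rx":0,"ry":0,"rz":0},{"dx":0,"dy":0,"dz":0,"rx":0,"ry":0,"rz":0},{"dx":0,"dy":0,"dz":0,"rx":0,"ry":0,"rz":0},{"dx":0,"dy":0,"dz":0,"rx":0,"ry":0,"rz":0}]' -1
python3 -c "
from h import *
st()"
python3 -m inch '[{"dx":0,"dy":0,"dz":-0.03,"rx":0,"ry":0,"rz":0},{"dx":0,"dy":0,"dz":-0.08,"rx":0,"ry":0,"rz":0},{"dx":0,"dy":0,"dz":-0.14,"rx":0,"ry":0,"rz":0},{"dx":0,"dy":0,"dz":-0.2,"rx":0,"ry":0,"rz":0},{"dx":0,"dy":0,"dz":-0.24,"rx":0,"ry":0,"rz":0}]'
python3 -c "
from h import *
st();go((.485,-.278,.40),1.622-np.pi)"
```

```text
time: 18.8
tool_pos: [0.5694, -0.03, 0.2053]
tool_rot: [-0.0, 0.785, -0.619, 0.001]
contact_force: [0.2, -0.5, 0.8]
gripper_width: 0.423
grasp_force: 0.0
time: 19.2
tool_pos: [0.5691, -0.0299, 0.2061]
tool_rot: [0.0, 0.786, -0.619, 0.002]
contact_force: [-2.7, -1.6, 7.0]
gripper_width: 0.127
grasp_force: 58.8
t19.2 [ 0.5691 -0.0299  0.2061] x [ 0.234 -0.972  0.003] y [-0.972 -0.234 -0.002] z [ 0.003 -0.002 -1.   ] w0.127 j [-0.18 -0.06  1.77 -0.    1.43  2.72] F [-2.7 -1.6  7. ]
time: 19.7
tool_pos: [0.5686, -0.0291, 0.3995]
tool_rot: [-0.001, 0.786, -0.618, 0.002]
contact_force: [-0.6, -0.1, -2.4]
gripper_width: 0.125
grasp_force: 59.3
t19.7 [ 0.5686 -0.0291  0.3995] x [ 0.235 -0.972  0.002] y [-0.972 -0.235 -0.004] z [ 0.004 -0.001 -1.   ] w0.125 j [-0.18 -0.13  1.51 -0.    1.75  2.72] F [-0.6 -0.1 -2.4]
d 0.2779 0.1747 -0.0006 | r -0.0027 -0.0013 0.1241 | r 0.0020 -0.0040 -1.9703
```

```bash
python3 -m inch '[{"dx":0.278,"dy":0.175,"dz":0,"rx":0,"ry":0,"rz":0.124},{"dx":0.278,"dy":0.175,"dz":0,"rx":0,"ry":0,"rz":0.124},{"dx":0.278,"dy":0.175,"dz":0,"rx":0,"ry":0,"rz":0.124},{"dx":0.278,"dy":0.175,"dz":0,"rx":0,"ry":0,"rz":0.124},{"dx":0.278,"dy":0.175,"dz":0,"rx":0,"ry":0,"rz":0.124}]' >/dev/null
python3 -c "
from h import *
st();go((.485,-.278,.23),1.622-np.pi)"
```

```text
t20.2 [ 0.4875 -0.2676  0.3952] x [ 0.052 -0.999  0.001] y [-0.999 -0.052  0.   ] z [-0.    -0.001 -1.   ] w0.127 j [-0.64 -0.16  1.55 -0.    1.75  2.45] F [ 0.2 -0.7 -2.7]
d 0.0126 0.0036 0.2066 | r 0.0003 -0.0007 0.0002 | r 0.0012 0.0005 -2.0942
```

```bash
python3 -m inch '[{"dx":0.0126,"dy":0.0036,"dz":0.06,"rx":0,"ry":0,"rz":0},{"dx":0.0126,"dy":0.0036,"dz":0.12,"rx":0,"ry":0,"rz":0},{"dx":0.0126,"dy":0.0036,"dz":0.18,"rx":0,"ry":0,"rz":0},{"dx":0.0126,"dy":0.0036,"dz":0.207,"rx":0,"ry":0,"rz":0},{"dx":0.0126,"dy":0.0036,"dz":0.207,"rx":0,"ry":0,"rz":0}]' >/dev/null
python3 - <<'E'
from h import *
st();c=optics.camera_info('wrist');im=optics.grab_frame('wrist');cv2.imwrite('pics/w12.png',im[:,:,::-1])
im=cv2.resize(im,(800,600),interpolation=cv2.INTER_CUBIC)
g=cv2.cvtColor(im,cv2.COLOR_RGB2GRAY)[:,386:400].mean(1)
print(g[290:340:2].round().astype(int),g[480:530:2].round().astype(int))
s=state();R=rot(s['tool_rot'])
lo=np.where(g[290:340]<60)[0][0]+290;hi=480+np.where(g[480:540]>55)[0][0];print(lo,hi)
for h in(.0225,.0235,.0245):
    m,y=bar(c,(392,lo-.7),(392,hi-.7),z=s['tool_pos'][2]+h);print(R.T@(m-s['tool_pos']))
E
```

```text
t20.7 [ 0.4834 -0.2747  0.2239] x [ 0.051 -0.999 -0.006] y [-0.999 -0.051  0.009] z [-0.009  0.005 -1.   ] w0.128 j [-0.65 -0.1   1.78 -0.    1.48  2.44] F [-0.2  0.2 -3. ]
[105 106 105 105 105 104 105 105 105 104 104 109 133  93   1  19  21  21
  24  24  25  24  26  27  25] [ 23  26  26  25  27  26  24  28  24  25  24  25  22  24 103 134 125 124
 125 125 124 124 125 125 125]
317 507
mid [ 0.4831 -0.2768  0.2499] len 0.0681 yaw -1.5194
[ 0.00101691  0.0019764  -0.02249354]
mid [ 0.4831 -0.2775  0.2509] len 0.0675 yaw -1.5194
[ 0.00169605  0.00197081 -0.02349487]
mid [ 0.4832 -0.2782  0.2519] len 0.0669 yaw -1.5194
[ 0.00237519  0.00196522 -0.0244962 ]
```

```bash
python3 -c "
from h import *
st();go((.4851,-.277,.12),1.622-np.pi)"
```

```text
t20.8 [ 0.4849 -0.2757  0.2274] x [ 0.051 -0.999 -0.002] y [-0.999 -0.051  0.004] z [-0.004  0.002 -1.   ] w0.132 j [-0.65 -0.1   1.77 -0.    1.48  2.44] F [ 0.1 -0.4 -2.4]
d 0.0019 -0.0007 0.1343 | r 0.0029 0.0013 -0.0000 | r 0.0020 -0.0046 2.0944
```

```bash
python3 -m inch '[{"dx":0.0015,"dy":0,"dz":0.05,"rx":0,"ry":0,"rz":0},{"dx":0.0015,"dy":0,"dz":0.1,"rx":0,"ry":0,"rz":0},{"dx":0.0015,"dy":0,"dz":0.13,"rx":0,"ry":0,"rz":0},{"dx":0.0015,"dy":0,"dz":0.13,"rx":0,"ry":0,"rz":0},{"dx":0.0015,"dy":0,"dz":0.13,"rx":0,"ry":0,"rz":0}]' >/dev/null
python3 -c "
from h import *
st();go((.4851,-.277,.096),1.622-np.pi)"
```

```text
t21.2 [ 0.4871 -0.2785  0.1278] x [ 0.051 -0.999  0.003] y [-0.999 -0.051 -0.001] z [ 0.001 -0.003 -1.   ] w0.126 j [-0.65 -0.01  1.86 -0.    1.29  2.44] F [ 0.8 -0.4 -1.3]
d -0.0022 0.0024 0.0397 | r -0.0008 -0.0019 0.0001 | r 0.0030 -0.0013 -2.0943
```

```bash
python3 -m inch '[{"dx":0,"dy":0,"dz":0.004,"rx":0,"ry":0,"rz":0},{"dx":0,"dy":0,"dz":0.008,"rx":0,"ry":0,"rz":0},{"dx":0,"dy":0,"dz":0.008,"rx":0,"ry":0,"rz":0},{"dx":0,"dy":0,"dz":0.008,"rx":0,"ry":0,"rz":0}]' >/dev/null
python3 -c "
from h import *
st();go((.4851,-.277,.096),1.622-np.pi)"
```

```text
t21.6 [ 0.4858 -0.2776  0.119 ] x [ 0.051 -0.999  0.001] y [-0.999 -0.051  0.001] z [-0.001 -0.001 -1.   ] w0.124 j [-0.65 -0.01  1.87 -0.    1.28  2.44] F [-0.1  0.1 -2.4]
d -0.0009 0.0007 0.0288 | r 0.0008 -0.0005 0.0000 | r 0.0008 0.0013 -2.0944
```

```bash
python3 -m inch '[{"dx":-0.0007,"dy":0.0006,"dz":0.01,"rx":0,"ry":0,"rz":0},{"dx":-0.0007,"dy":0.0006,"dz":0.018,"rx":0,"ry":0,"rz":0},{"dx":-0.0007,"dy":0.0006,"dz":0.024,"rx":0,"ry":0,"rz":0},{"dx":-0.0007,"dy":0.0006,"dz":0.028,"rx":0,"ry":0,"rz":0},{"dx":-0.0007,"dy":0.0006,"dz":0.03,"rx":0,"ry":0,"rz":0}]'
python3 -m inch '[{"dx":0,"dy":0,"dz":0.001,"rx":0,"ry":0,"rz":0},{"dx":0,"dy":0,"dz":0.001,"rx":0,"ry":0,"rz":0}]'
```

```text
time: 22.15
tool_pos: [0.4859, -0.2777, 0.0958]
tool_rot: [0.001, 0.725, -0.689, 0.001]
contact_force: [-11.9, 0.3, 32.0]
gripper_width: 0.127
grasp_force: 65.9
time: 22.35
tool_pos: [0.486, -0.2778, 0.096]
tool_rot: [0.001, 0.725, -0.689, 0.001]
contact_force: [-2.8, 1.4, 11.6]
gripper_width: 0.128
grasp_force: 62.1
```

```bash
python3 -m inch '[{"dx":0,"dy":0,"dz":0,"rx":0,"ry":0,"rz":0},{"dx":0,"dy":0,"dz":0,"rx":0,"ry":0,"rz":0},{"dx":0,"dy":0,"dz":0,"rx":0,"ry":0,"rz":0},{"dx":0,"dy":0,"dz":-0.03,"rx":0,"ry":0,"rz":0},{"dx":0,"dy":0,"dz":-0.09,"rx":0,"ry":0,"rz":0}]' -0.15
python3 -m inch '[{"dx":0,"dy":0,"dz":-0.06,"rx":0,"ry":0,"rz":0},{"dx":0,"dy":0,"dz":-0.12,"rx":0,"ry":0,"rz":0},{"dx":0,"dy":0,"dz":-0.18,"rx":0,"ry":0,"rz":0},{"dx":0,"dy":0,"dz":-0.24,"rx":0,"ry":0,"rz":0},{"dx":0,"dy":0,"dz":-0.27,"rx":0,"ry":0,"rz":0}]' >/dev/null
python3 -m inch '[{"dx":-0.1,"dy":0,"dz":0,"rx":0,"ry":0,"rz":0},{"dx":-0.1,"dy":0,"dz":0,"rx":0,"ry":0,"rz":0},{"dx":-0.1,"dy":0,"dz":0,"rx":0,"ry":0,"rz":0}]' >/dev/null
python3 - <<'E'
from h import *
from dock import P,N,fit
st();c=optics.camera_info('wrist');np.save('c13.npy',c,allow_pickle=True);im=optics.grab_frame('wrist');cv2.imwrite('pics/w13.png',im[:,:,::-1])
out=[]
for n in('carrier_red','carrier_yellow','carrier_blue','mallet','lock_peg'):
    d=nets.outline_of('wrist',n);print(n,[(round(k['confidence'],2),np.round(k['bbox'],1)) for k in d[:2]])
    if n=='mallet' and d: np.save('mm.npy',d[0]['pixels'])
cv2.imwrite('pics/w13v.png',cv2.resize(im[:,:,::-1],(800,600),interpolation=cv2.INTER_CUBIC))
E
```

```text
time: 22.85
tool_pos: [0.482, -0.2747, 0.1606]
tool_rot: [0.001, 0.725, -0.689, -0.006]
contact_force: [0.6, 0.4, -0.3]
gripper_width: 0.425
grasp_force: 0.0
t23.6 [ 0.4814 -0.1944  0.3819] x [ 0.055 -0.999 -0.   ] y [-0.998 -0.055  0.001] z [-0.001  0.    -1.   ] w0.426 j [-0.53 -0.24  1.64 -0.    1.74  2.56] F [-0.   0.6 -0.6]
carrier_red [(0.86, array([252.2,  94. ,  33.7,  49.6]))]
carrier_yellow [(0.93, array([214.2,  95.4,  37.4,  54.2]))]
carrier_blue [(0.59, array([212. ,  30.9,  34.6,  61.8])), (0.49, array([225.8, 248.2, 121.7,  96.3]))]
mallet [(0.92, array([320.4,  67.5,  33.3, 123.9]))]
lock_peg [(0.63, array([252.3,  31.5,  15.8,  24.4])), (0.49, array([214.9,  95.2,  36.1,  53.6]))]
```

View pics/w13v.png

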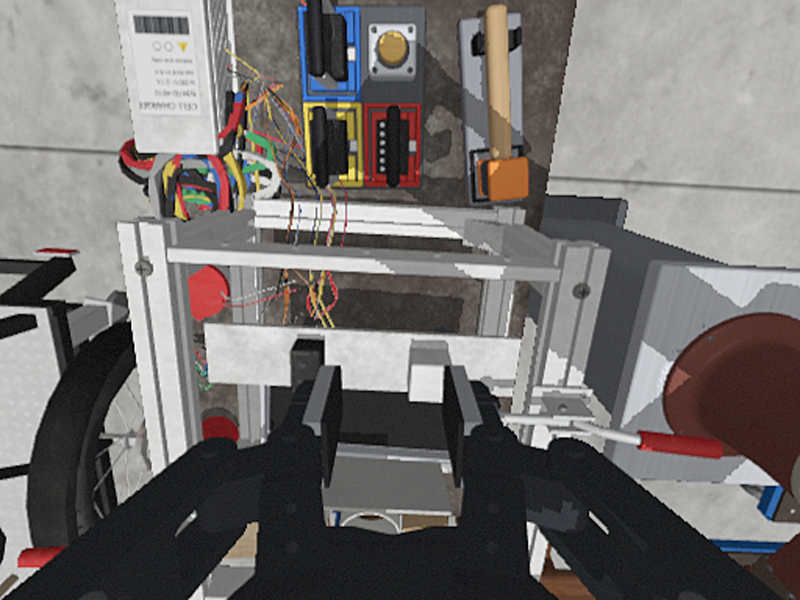

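```bash
cat > mal.py <<'E'
from h import *
import sys
def mal(im,c):
    hsv=cv2.cvtColor(im,cv2.COLOR_RGB2HSV)
    m=cv2.inRange(hsv,(7,190,150),(16,255,255))
    n,l,s,ce=cv2.connectedComponentsWithStats(m)
    # top face: component whose back-projected location at z=.086 is plausible, biggest
    best=max((i for i in range(1,n) if np.hypot(*(ray(c,ce[i],.086)[:2]-[.37,-.255]))<.04),key=lambda i:s[i,4])
    r=cv2.minAreaRect(np.argwhere(l==best)[:,::-1].astype(np.float32))
    H=ray(c,r[0],.086);box=np.array([ray(c,p,.086)[:2] for p in cv2.boxPoints(r)])
    print('head',H.round(4),'sides',np.linalg.norm(np.diff(box,axis=0),axis=1).round(4),'area',s[best,4],'px',np.round(r[0],1))
    # handle: wood colour
    w=cv2.inRange(hsv,(10,50,90),(22,170,255))
    pts=np.argwhere(w>0)[:,::-1]
    q=np.array([ray(c,p,.06)[:2] for p in pts])
    d=q-H[:2];k=(np.linalg.norm(d,axis=1)<.165)&(np.linalg.norm(d,axis=1)>.03)&(np.abs(d@[.98,.18])<.035)&(d[:,1]<0)
    q=q[k];vx,vy,x0,y0=cv2.fitLine(q.astype(np.float32),cv2.DIST_HUBER,0,.001,.001).ravel()
    if vy<0: vx,vy=-vx,-vy
    off=(H[:2]-[x0,y0])@np.array([vy,-vx]);t=(q-H[:2])@[vx,vy]
    print('handle yaw %.4f'%np.arctan2(vy,vx),'n',k.sum(),'head off line %.4f'%off,'range',t.min().round(3),t.max().round(3))
    return H,np.array([vx,vy])
E
python3 - <<'E'
from mal import *
c=np.load('c13.npy',allow_pickle=True).item();H,v=mal(cv2.imread('pics/w13.png')[:,:,::-1].copy(),c)
ct=optics.camera_info('top');H2,v2=mal(cv2.imread('pics/top0.png')[:,:,::-1].copy(),ct)
st();go((.39,-.29,.30),np.arctan2(*v[::-1])-np.pi)
E
```

```text
head [ 0.3546 -0.259   0.086 ] sides [0.     0.0131 0.    ] area 10 px [337.  111.5]
handle yaw 1.7222 n 1374 head off line -0.0203 range -0.151 -0.01
head [ 0.3529 -0.2418  0.086 ] sides [0. 0. 0.] area 1 px [309. 261.]
handle yaw 1.7061 n 452 head off line -0.0208 range -0.164 -0.005
t23.9 [ 0.4813 -0.1978  0.3809] x [ 0.05  -0.999 -0.   ] y [-0.999 -0.05   0.003] z [-0.003 -0.    -1.   ] w0.427 j [-0.53 -0.24  1.64 -0.    1.74  2.56] F [-0.4 -0.   0.9]
d 0.1094 0.1195 0.1015 | r 0.0019 0.0002 -0.0676 | r 0.0003 -0.0030 2.0268
```

```bash
python3 - <<'E'
from h import *
im=cv2.imread('pics/w13.png');h=cv2.cvtColor(im,cv2.COLOR_BGR2HSV)
print(h[115,310:345:2].tolist());print(h[60,310:332:2].tolist());print(h[85,310:332:2].tolist())
E
```

```text
[[108, 28, 46], [11, 183, 106], [12, 183, 169], [13, 179, 174], [13, 180, 173], [13, 182, 174], [13, 176, 174], [13, 179, 172], [13, 179, 172], [12, 176, 172], [13, 189, 171], [13, 178, 173], [13, 183, 170], [13, 182, 174], [8, 129, 97], [0, 17, 59], [13, 40, 58], [8, 33, 61]]
[[114, 23, 111], [17, 96, 98], [17, 95, 166], [18, 87, 199], [18, 86, 205], [18, 86, 205], [18, 85, 197], [17, 91, 197], [8, 21, 147], [116, 12, 166], [110, 14, 165]]
[[110, 7, 106], [4, 21, 97], [16, 109, 105], [16, 99, 129], [16, 97, 140], [17, 103, 139], [16, 100, 143], [17, 97, 147], [16, 108, 139], [108, 24, 106], [107, 17, 106]]
```

```bash
python3 -m inch '[{"dx":0.1,"dy":0.12,"dz":0,"rx":0,"ry":0,"rz":-0.07},{"dx":0.1,"dy":0.12,"dz":0,"rx":0,"ry":0,"rz":-0.07},{"dx":0.1,"dy":0.12,"dz":0.05,"rx":0,"ry":0,"rz":-0.07},{"dx":0.1,"dy":0.12,"dz":0.1,"rx":0,"ry":0,"rz":-0.07},{"dx":0.1,"dy":0.12,"dz":0.1,"rx":0,"ry":0,"rz":-0.07}]'
```

```text
time: 24.45
tool_pos: [0.3864, -0.2807, 0.2944]
tool_rot: [0.0, 0.759, -0.651, -0.007]
contact_force: [-0.2, -0.5, -1.2]
gripper_width: 0.429
grasp_force: 0.0
```

```bash
sed -i 's/(7,190,150),(16,255,255)/(9,145,135),(16,255,255)/;s/(10,50,90),(22,170,255)/(14,70,85),(21,130,255)/' mal.py
python3 - <<'E'
from mal import *
c=np.load('c13.npy',allow_pickle=True).item();mal(cv2.imread('pics/w13.png')[:,:,::-1].copy(),c)
ct=optics.camera_info('top');mal(cv2.imread('pics/top0.png')[:,:,::-1].copy(),ct)
st();c=optics.camera_info('wrist');im=optics.grab_frame('wrist');cv2.imwrite('pics/w14.png',im[:,:,::-1]);np.save('c14.npy',c,allow_pickle=True)
H,v=mal(im,c);print('px head',proj(c,H))
E
```

```text
head [ 0.3728 -0.2544  0.086 ] sides [0.037  0.0379 0.0381] area 635 px [324.5 114. ]
handle yaw 1.7373 n 1315 head off line -0.0002 range -0.153 -0.028
head [ 0.372 -0.254  0.086] sides [0.038  0.0365 0.0378] area 189 px [313.8 253.5]
handle yaw 1.7419 n 345 head off line -0.0001 range -0.153 -0.03
t24.4 [ 0.3864 -0.2807  0.2944] x [ 0.153 -0.988 -0.01 ] y [-0.988 -0.153  0.01 ] z [-0.011  0.009 -1.   ] w0.429 j [-0.78 -0.33  1.85 -0.    1.63  2.2 ] F [-0.2 -0.5 -1.2]
head [ 0.3721 -0.255   0.086 ] sides [0.0367 0.037  0.0367] area 776 px [256.5 181.5]
handle yaw 1.7456 n 1494 head off line 0.0003 range -0.152 -0.029
px head [256.5 181.5]
```

```bash
python3 -c "
from h import *
st();go((.3791,-.2939,.040),1.742-np.pi)"
```

```text
t24.5 [ 0.3879 -0.2814  0.2985] x [ 0.154 -0.988 -0.006] y [-0.988 -0.154  0.006] z [-0.007  0.005 -1.   ] w0.423 j [-0.78 -0.33  1.85 -0.    1.63  2.2 ] F [0.2 0.3 1.3]
d 0.0156 0.0113 0.3231 | r 0.0040 0.0038 -0.0112 | r 0.0060 -0.0063 2.0832
```

```bash
python3 -m inch '[{"dx":0.0135,"dy":0.013,"dz":0.06,"rx":0,"ry":0,"rz":-0.011},{"dx":0.0135,"dy":0.013,"dz":0.12,"rx":0,"ry":0,"rz":-0.011},{"dx":0.0135,"dy":0.013,"dz":0.18,"rx":0,"ry":0,"rz":-0.011},{"dx":0.0135,"dy":0.013,"dz":0.23,"rx":0,"ry":0,"rz":-0.011},{"dx":0.0135,"dy":0.013,"dz":0.23,"rx":0,"ry":0,"rz":-0.011}]' -0.15
python3 -m inch '[{"dx":0,"dy":0,"dz":0,"rx":0,"ry":0,"rz":0},{"dx":0,"dy":0,"dz":0,"rx":0,"ry":0,"rz":0}]'
python3 -c "
from h import *
st();go((.3791,-.2939,.040),1.742-np.pi)"
```

```text
time: 25.0
tool_pos: [0.379, -0.2921, 0.1142]
tool_rot: [0.0, 0.766, -0.643, -0.005]
contact_force: [-0.1, 0.3, -1.3]
gripper_width: 0.428
grasp_force: 0.0
time: 25.2
tool_pos: [0.3828, -0.2962, 0.1222]
tool_rot: [0.001, 0.766, -0.643, 0.003]
contact_force: [0.2, -0.2, 0.1]
gripper_width: 0.426
grasp_force: 0.0
t25.2 [ 0.3828 -0.2962  0.1222] x [ 0.172 -0.985  0.006] y [-0.985 -0.172 -0.002] z [ 0.003 -0.005 -1.   ] w0.426 j [-0.81 -0.2   2.04 -0.    1.3   2.16] F [ 0.2 -0.2  0.1]
d -0.0043 0.0043 0.1028 | r -0.0012 -0.0038 0.0013 | r 0.0060 -0.0019 -2.0931
```

```bash
python3 -m inch '[{"dx":-0.003,"dy":0.003,"dz":0.04,"rx":0,"ry":0,"rz":0},{"dx":-0.003,"dy":0.003,"dz":0.08,"rx":0,"ry":0,"rz":0},{"dx":-0.003,"dy":0.003,"dz":0.1,"rx":0,"ry":0,"rz":0},{"dx":-0.003,"dy":0.003,"dz":0.1,"rx":0,"ry":0,"rz":0},{"dx":-0.003,"dy":0.003,"dz":0.1,"rx":0,"ry":0,"rz":0}]'
python3 -c "
from h import *
st();go((.3791,-.2939,.040),1.742-np.pi)"
```

```text
time: 25.7
tool_pos: [0.3792, -0.2939, 0.0406]
tool_rot: [0.001, 0.765, -0.643, 0.002]
contact_force: [0.2, -0.6, 1.0]
gripper_width: 0.428
grasp_force: 0.0
t25.7 [ 0.3792 -0.2939  0.0406] x [ 0.172 -0.985  0.004] y [-0.985 -0.172 -0.   ] z [ 0.001 -0.004 -1.   ] w0.428 j [-0.81 -0.1   2.1  -0.    1.14  2.16] F [ 0.2 -0.6  1. ]
d 0.0000 0.0002 0.0007 | r -0.0003 -0.0025 0.0011 | r 0.0039 -0.0004 -2.0933
```

Perfect; close and lift.

```bash
python3 -m inch '[{"dx":0,"dy":0,"dz":0,"rx":0,"ry":0,"rz":0},{"dx":0,"dy":0,"dz":0,"rx":0,"ry":0,"rz":0},{"dx":0,"dy":0,"dz":0,"rx":0,"ry":0,"rz":0},{"dx":0,"dy":0,"dz":0,"rx":0,"ry":0,"rz":0}]' -1
python3 -c "
from h import *
st()"
python3 -m inch '[{"dx":0,"dy":0,"dz":-0.02,"rx":0,"ry":0,"rz":0},{"dx":0,"dy":0,"dz":-0.05,"rx":0,"ry":0,"rz":0},{"dx":0,"dy":0,"dz":-0.1,"rx":0,"ry":0,"rz":0},{"dx":0,"dy":0,"dz":-0.15,"rx":0,"ry":0,"rz":0},{"dx":0,"dy":0,"dz":-0.19,"rx":0,"ry":0,"rz":0}]'
python3 -m inch '[{"dx":0,"dy":0,"dz":0,"rx":0,"ry":0,"rz":0},{"dx":0,"dy":0,"dz":0,"rx":0,"ry":0,"rz":0}]' >/dev/null
python3 - <<'E'
from h import *
st();go((.4895,-.38,.19),1.742-np.pi)
c=optics.camera_info('wrist');im=optics.grab_frame('wrist');cv2.imwrite('pics/w15.png',im[:,:,::-1]);np.save('c15.npy',c,allow_pickle=True)
s=state();R=rot(s['tool_rot'])
hsv=cv2.cvtColor(im,cv2.COLOR_RGB2HSV)
for nm,lo,hi in(('orange',(9,145,100),(16,255,255)),('brass',(17,110,120),(26,255,255))):
    m=cv2.inRange(hsv,lo,hi);n,l,S,ce=cv2.connectedComponentsWithStats(m)
    for i in np.argsort(-S[1:,4])[:3]+1: print(nm,S[i],ce[i].round(1),ray(c,ce[i],.066).round(4))
for n in('lock_peg','mallet'): print(n,[(round(k['confidence'],2),np.round(k['bbox'],1)) for k in nets.boxes_of('wrist',n)[:2]])
E
```

```text
time: 26.1
tool_pos: [0.3794, -0.2941, 0.0409]
tool_rot: [0.001, 0.765, -0.643, 0.002]
contact_force: [0.1, -0.1, 6.6]
gripper_width: 0.223
grasp_force: 60.1
t26.1 [ 0.3794 -0.2941  0.0409] x [ 0.172 -0.985  0.005] y [-0.985 -0.172 -0.001] z [ 0.002 -0.004 -1.   ] w0.223 j [-0.81 -0.1   2.1  -0.    1.13  2.16] F [ 0.1 -0.1  6.6]
time: 26.6
tool_pos: [0.378, -0.2923, 0.1924]
tool_rot: [0.001, 0.765, -0.643, 0.0]
contact_force: [0.7, -1.2, -2.8]
gripper_width: 0.223
grasp_force: 59.2
t26.8 [ 0.3779 -0.2922  0.19  ] x [ 0.172 -0.985  0.001] y [-0.985 -0.172  0.001] z [-0.001 -0.001 -1.   ] w0.217 j [-0.81 -0.28  1.99 -0.    1.43  2.16] F [-0.2  0.2 -3.6]
d 0.1321 -0.1185 -0.0001 | r 0.0009 -0.0006 0.0010 | r 0.0010 0.0015 -2.0934
orange [225 328  53  14 613] [250.8 333.4] [ 0.3444 -0.1054  0.066 ]
orange [ 51 117  15  20  77] [ 60.2 129.1] [ 0.5601 -0.3123  0.066 ]
orange [ 51 285   7  14  51] [ 54.7 290.4] [ 0.5729 -0.1285  0.066 ]
brass [  65  119   60   80 1010] [ 99.6 139.6] [ 0.524  -0.3088  0.066 ]
brass [126  69  32  31 531] [140.7  84.7] [ 0.4886 -0.364   0.066 ]
brass [  0 166  14  43 324] [  4.6 187.8] [ 0.6164 -0.2443  0.066 ]
lock_peg [(0.7, array([140.6,  85.4,  28.6,  35.6]))]
mallet [(0.82, array([250.1, 175.8,  54.5, 333.7]))]
```

```bash
python3 - <<'E'
from h import *
c=np.load('c15.npy',allow_pickle=True).item();s=state();R=rot(s['tool_rot']);p=s['tool_pos']
for x,z in((.113,-.024),(.113,-.002)): print('tip',proj(c,p+R@[x,0,z]))
print('head top far edge',proj(c,p+R@[-.021,0,-.045]),proj(c,p+R@[-.040,0,-.045]))
go((.4959,-.4034,.11),1.742-np.pi)
E
python3 -m inch '[{"dx":0.16,"dy":-0.12,"dz":0,"rx":0,"ry":0,"rz":0},{"dx":0.16,"dy":-0.12,"dz":0,"rx":0,"ry":0,"rz":0},{"dx":0.16,"dy":-0.12,"dz":0,"rx":0,"ry":0,"rz":0},{"dx":0.16,"dy":-0.12,"dz":0,"rx":0,"ry":0,"rz":0},{"dx":0.16,"dy":-0.12,"dz":0,"rx":0,"ry":0,"rz":0}]'
python3 -c "
from h import *
st();go((.4959,-.4034,.10),1.742-np.pi)"
```

```text
tip [251.52615898   9.79814791]
tip [251.51564111  23.85925949]
head top far edge [251.19918223 333.87458964] [251.16789569 365.34974953]
d 0.1643 -0.1229 0.0951 | r 0.0030 0.0026 0.0010 | r -0.0041 0.0047 -2.0934
time: 27.45
tool_pos: [0.4943, -0.4018, 0.1862]
tool_rot: [0.001, 0.765, -0.644, -0.003]
contact_force: [-0.8, -0.5, -4.3]
gripper_width: 0.222
grasp_force: 59.6
t27.4 [ 0.4943 -0.4018  0.1862] x [ 0.172 -0.985 -0.004] y [-0.985 -0.172  0.005] z [-0.006  0.004 -1.   ] w0.222 j [-0.8   0.12  1.62 -0.    1.41  2.17] F [-0.8 -0.5 -4.3]
d 0.0028 -0.0021 0.1077 | r 0.0034 0.0030 0.0009 | r -0.0047 0.0053 -2.0935
```

```bash
python3 -m inch '[{"dx":0.001,"dy":-0.001,"dz":0.04,"rx":0,"ry":0,"rz":0},{"dx":0.001,"dy":-0.001,"dz":0.08,"rx":0,"ry":0,"rz":0},{"dx":0.001,"dy":-0.001,"dz":0.105,"rx":0,"ry":0,"rz":0},{"dx":0.001,"dy":-0.001,"dz":0.105,"rx":0,"ry":0,"rz":0}]' >/dev/null
python3 -c "
from h import *
st();go((.4959,-.4034,.0705),1.742-np.pi)"
```

```text
t27.9 [ 0.4917 -0.3988  0.1002] x [ 0.172 -0.985 -0.009] y [-0.985 -0.172  0.008] z [-0.009  0.007 -1.   ] w0.222 j [-0.8   0.19  1.69 -0.    1.27  2.17] F [-0.5 -0.6 -3.2]
d 0.0069 -0.0044 0.0370 | r 0.0053 0.0058 0.0011 | r -0.0091 0.0084 -2.0933
```

```bash
python3 -m inch '[{"dx":0.0015,"dy":-0.001,"dz":0.01,"rx":0,"ry":0,"rz":0},{"dx":0.0015,"dy":-0.001,"dz":0.018,"rx":0,"ry":0,"rz":0},{"dx":0.0015,"dy":-0.001,"dz":0.026,"rx":0,"ry":0,"rz":0},{"dx":0.0015,"dy":-0.001,"dz":0.034,"rx":0,"ry":0,"rz":0},{"dx":0.0015,"dy":-0.001,"dz":0.04,"rx":0,"ry":0,"rz":0}]'
python3 -c "
from h import *
st();go((.4959,-.4034,.0705),1.742-np.pi)"
```

```text
time: 28.35
tool_pos: [0.4968, -0.4042, 0.0752]
tool_rot: [0.001, 0.765, -0.643, 0.0]
contact_force: [-2.2, 1.5, 4.7]
gripper_width: 0.219
grasp_force: 60.7
t28.4 [ 0.4968 -0.4042  0.0752] x [ 0.172 -0.985  0.002] y [-0.985 -0.172  0.001] z [-0.001 -0.002 -1.   ] w0.219 j [-0.8   0.23  1.69 -0.    1.22  2.17] F [-2.2  1.5  4.7]
d -0.0012 0.0010 0.0059 | r 0.0006 -0.0011 0.0010 | r 0.0018 0.0009 -2.0934
```

```bash
python3 -m inch '[{"dx":-0.001,"dy":0.001,"dz":0.004,"rx":0,"ry":0,"rz":0},{"dx":-0.001,"dy":0.001,"dz":0.007,"rx":0,"ry":0,"rz":0},{"dx":-0.001,"dy":0.001,"dz":0.009,"rx":0,"ry":0,"rz":0},{"dx":-0.001,"dy":0.001,"dz":0.009,"rx":0,"ry":0,"rz":0}]'
```

```text
time: 28.75
tool_pos: [0.4969, -0.4045, 0.0708]
tool_rot: [0.001, 0.765, -0.643, 0.002]
contact_force: [-2.9, 1.2, 15.7]
gripper_width: 0.22
grasp_force: 62.3
```

```bash
python3 -m inch '[{"dx":0,"dy":0,"dz":0.001,"rx":0,"ry":0,"rz":0},{"dx":0,"dy":0,"dz":0.001,"rx":0,"ry":0,"rz":0}]'
```

```text
time: 28.95
tool_pos: [0.4969, -0.4045, 0.0707]
tool_rot: [0.001, 0.766, -0.643, 0.002]
contact_force: [-4.5, 2.3, 19.5]
gripper_width: 0.22
grasp_force: 62.7
```

```bash
python3 -m inch '[{"dx":0,"dy":0,"dz":0.003,"rx":0,"ry":0,"rz":0},{"dx":0,"dy":0,"dz":0.003,"rx":0,"ry":0,"rz":0},{"dx":0,"dy":0,"dz":0.003,"rx":0,"ry":0,"rz":0}]'
python3 -m inch '[{"dx":0,"dy":0,"dz":-0.03,"rx":0,"ry":0,"rz":0},{"dx":0,"dy":0,"dz":-0.07,"rx":0,"ry":0,"rz":0},{"dx":0,"dy":0,"dz":-0.12,"rx":0,"ry":0,"rz":0},{"dx":0,"dy":0,"dz":-0.15,"rx":0,"ry":0,"rz":0},{"dx":0,"dy":0,"dz":-0.15,"rx":0,"ry":0,"rz":0}]'
python3 - <<'E'
from h import *
st();go((.3794,-.2941,.19),1.742-np.pi)
c=optics.camera_info('wrist');im=optics.grab_frame('wrist');s=state();R=rot(s['tool_rot']);p=s['tool_pos']
print([(round(k['confidence'],2),np.round(k['bbox'],1)) for k in nets.boxes_of('wrist','mallet')[:2]],'tip pred',proj(c,p+R@[.113,0,-.024]))
E
```

```text
time: 29.25
tool_pos: [0.4973, -0.4062, 0.0691]
tool_rot: [0.002, 0.765, -0.643, 0.003]
contact_force: [-3.5, -1.9, 18.3]
gripper_width: 0.219
grasp_force: 63.3
time: 29.75
tool_pos: [0.4971, -0.4044, 0.1874]
tool_rot: [0.001, 0.765, -0.643, 0.003]
contact_force: [0.1, -0.6, -2.8]
gripper_width: 0.22
grasp_force: 60.3
t29.8 [ 0.4971 -0.4044  0.1874] x [ 0.172 -0.985  0.007] y [-0.985 -0.172 -0.002] z [ 0.004 -0.006 -1.   ] w0.220 j [-0.8   0.11  1.62 -0.    1.4   2.17] F [ 0.1 -0.6 -2.8]
d -0.1611 0.1212 -0.0046 | r -0.0017 -0.0044 0.0010 | r 0.0068 -0.0026 -2.0934
[(0.62, array([252.1, 179.9,  53.5, 328.5]))] tip pred [251.63323044   9.93172081]
```

```bash
python3 -m inch '[{"dx":-0.16,"dy":0.121,"dz":-0.003,"rx":0,"ry":0,"rz":0},{"dx":-0.16,"dy":0.121,"dz":-0.003,"rx":0,"ry":0,"rz":0},{"dx":-0.16,"dy":0.121,"dz":-0.003,"rx":0,"ry":0,"rz":0},{"dx":-0.16,"dy":0.121,"dz":-0.003,"rx":0,"ry":0,"rz":0},{"dx":-0.16,"dy":0.121,"dz":-0.003,"rx":0,"ry":0,"rz":0}]' >/dev/null
python3 - <<'E'
from h import *
st();go((.3794,-.2941,.19),1.742-np.pi)
c=optics.camera_info('wrist');im=optics.grab_frame('wrist');s=state();R=rot(s['tool_rot']);p=s['tool_pos'];cv2.imwrite('pics/w16.png',im[:,:,::-1])
hsv=cv2.cvtColor(im,cv2.COLOR_RGB2HSV)
m=cv2.inRange(hsv,(17,110,120),(26,255,255));n,l,S,ce=cv2.connectedComponentsWithStats(m)
for i in np.argsort(-S[1:,4])[:3]+1: print('brass',S[i],ce[i].round(1))
for z in(.066,.052): print(z,proj(c,(.4886,-.364,z)).round(1))
h0=cv2.cvtColor(cv2.imread('pics/w15.png'),cv2.COLOR_BGR2HSV)
for h in(h0,hsv):
    w=cv2.inRange(h,(12,60,60),(22,170,255))[:,240:262].mean(1)/255;print('wood',w[4:30].round(1))
    w=cv2.inRange(h,(7,130,90),(16,255,255))[:,235:268].mean(1)/255;print('orange',w[320:350].round(1))
E
```

```text
t30.4 [ 0.3762 -0.2912  0.1825] x [ 0.172 -0.985 -0.004] y [-0.985 -0.172  0.004] z [-0.005  0.003 -1.   ] w0.226 j [-0.81 -0.28  2.   -0.    1.43  2.15] F [ 1.2 -0.6 -2.8]
d 0.0042 -0.0033 -0.0094 | r 0.0030 0.0025 0.0010 | r -0.0039 0.0046 -2.0933
brass [ 57 118  62  41 928] [ 92.2 132.2]
brass [125  68  28  29 383] [136.   82.3]
brass [ 75 209  10  56  98] [ 80.  235.8]
0.066 [134.6  82.2]
0.052 [140.6  82.8]
wood [0. 0. 0. 0. 0. 0. 0. 1. 1. 1. 1. 1. 1. 1. 1. 1. 1. 1. 1. 1. 1. 1. 1. 1.
 1. 1.]
orange [0.  0.  0.  0.  0.  0.  0.  0.  1.  1.  1.  1.  1.  1.  1.  1.  1.  1.
 1.  0.9 0.6 0.3 0.  0.  0.  0.  0.  0.  0.  0. ]
wood [0. 0. 0. 0. 0. 0. 0. 0. 0. 0. 0. 1. 1. 1. 1. 1. 1. 1. 1. 1. 1. 1. 1. 1.
 1. 1.]
orange [0.  0.  0.  0.  0.  0.  0.  0.  0.  1.  1.  1.  1.  1.  1.  1.  1.  1.
 1.  0.8 0.5 0.3 0.  0.  0.  0.  0.  0.  0.  0. ]
```

```bash
python3 - <<'E'
from h import *
cs=optics.camera_info('side');b=optics.grab_frame('side')
a=cv2.imread('pics/side0.png')[:,:,::-1]
for z in(.066,.052,.05): print(z,proj(cs,(.489,-.364,z)).round(1))
for im in(a,b):
    m=cv2.inRange(cv2.cvtColor(np.ascontiguousarray(im),cv2.COLOR_RGB2HSV),(16,80,80),(28,255,255))[185:210,148:172]
    print((m>0).sum(1),(m>0).sum())
c=optics.camera_info('wrist');im=optics.grab_frame('wrist');hsv=cv2.cvtColor(im,cv2.COLOR_RGB2HSV)
st()
m=cv2.inRange(hsv,(17,110,120),(26,255,255));n,l,S,ce=cv2.connectedComponentsWithStats(m)
for i in np.argsort(-S[1:,4])[:3]+1: print('brass',S[i],ce[i].round(1))
for z in(.066,.052): print(z,proj(c,(.4889,-.364,z)).round(1))
for x,f in((c,im),):
  pass
E
```

```text
0.066 [157.5 192.5]
0.052 [157.9 196.6]
0.05 [158.  197.2]
[20 10  1  0  0  1  5  7  9  9  8  8  7  6  0  0  0  0  0  0  0  0  0  0
  0] 91
[0 0 0 0 0 0 0 0 0 0 4 5 7 8 6 0 0 0 0 0 0 0 0 0 0] 30
t30.5 [ 0.3786 -0.2939  0.1852] x [ 0.172 -0.985 -0.   ] y [-0.985 -0.172  0.002] z [-0.002 -0.    -1.   ] w0.225 j [-0.81 -0.27  1.99 -0.    1.43  2.15] F [ 0.4 -0.3 -3.7]
brass [  61  121   61   80 1013] [ 96.6 141. ]
brass [129  72  27  29 357] [139.7  85.9]
brass [  0 175  10  36 196] [  2.8 192. ]
0.066 [137.9  85.8]
0.052 [143.7  86.3]
```

```bash
python3 -c "
from h import *
st();go((.3794,-.2941,.042),1.742-np.pi)"
python3 -m inch '[{"dx":0,"dy":0,"dz":0.04,"rx":0,"ry":0.03,"rz":0},{"dx":0,"dy":0,"dz":0.08,"rx":0,"ry":0.03,"rz":0},{"dx":0,"dy":0,"dz":0.12,"rx":0,"ry":0.03,"rz":0},{"dx":0,"dy":0,"dz":0.14,"rx":0,"ry":0.03,"rz":0},{"dx":0,"dy":0,"dz":0.14,"rx":0,"ry":0.03,"rz":0}]' >/dev/null
python3 -m inch '[{"dx":0,"dy":0,"dz":0,"rx":0,"ry":0,"rz":0},{"dx":0,"dy":0,"dz":0,"rx":0,"ry":0,"rz":0}]' >/dev/null
python3 -c "
from h import *
st();go((.3794,-.2941,.042))"
```

```text
t30.5 [ 0.3786 -0.2939  0.1852] x [ 0.172 -0.985 -0.   ] y [-0.985 -0.172  0.002] z [-0.002 -0.    -1.   ] w0.225 j [-0.81 -0.27  1.99 -0.    1.43  2.15] F [ 0.4 -0.3 -3.7]
d 0.0005 -0.0014 0.1790 | r 0.0014 0.0002 0.0009 | r -0.0004 0.0023 -2.0935
t31.2 [ 0.3792 -0.2947  0.0755] x [ 0.172 -0.984  0.047] y [-0.985 -0.172  0.   ] z [ 0.008 -0.047 -0.999] w0.218 j [-0.8  -0.17  2.1  -0.03  1.17  2.18] F [ 0.1  0.1 -3.7]
d -0.0027 -0.0004 0.0418
```

```bash
python3 -m inch '[{"dx":-0.0015,"dy":0,"dz":0.02,"rx":0,"ry":0,"rz":0},{"dx":-0.0015,"dy":0,"dz":0.03,"rx":0,"ry":0,"rz":0},{"dx":-0.0015,"dy":0,"dz":0.038,"rx":0,"ry":0,"rz":0},{"dx":-0.0015,"dy":0,"dz":0.041,"rx":0,"ry":0,"rz":0},{"dx":-0.0015,"dy":0,"dz":0.041,"rx":0,"ry":0,"rz":0}]'
```

```text
time: 31.7
tool_pos: [0.378, -0.2939, 0.0412]
tool_rot: [0.015, 0.765, -0.643, 0.017]
contact_force: [-0.7, -0.3, -2.8]
gripper_width: 0.217
grasp_force: 60.2
```

```bash
python3 -m inch '[{"dx":0,"dy":0,"dz":0.001,"rx":0,"ry":0,"rz":0},{"dx":0,"dy":0,"dz":0.002,"rx":0,"ry":0,"rz":0},{"dx":0,"dy":0,"dz":0.002,"rx":0,"ry":0,"rz":0}]'
python3 -m inch '[{"dx":0,"dy":0,"dz":0,"rx":0,"ry":0,"rz":0},{"dx":0,"dy":0,"dz":0,"rx":0,"ry":0,"rz":0},{"dx":0,"dy":0,"dz":0,"rx":0,"ry":0,"rz":0},{"dx":0,"dy":0,"dz":-0.01,"rx":0,"ry":0,"rz":0},{"dx":0,"dy":0,"dz":-0.05,"rx":0,"ry":0,"rz":0}]' -0.15
python3 -m inch '[{"dx":0,"dy":0,"dz":-0.06,"rx":0,"ry":-0.03,"rz":0},{"dx":0,"dy":0,"dz":-0.12,"rx":0,"ry":-0.03,"rz":0},{"dx":0,"dy":0,"dz":-0.18,"rx":0,"ry":-0.03,"rz":0},{"dx":0,"dy":0,"dz":-0.24,"rx":0,"ry":-0.03,"rz":0},{"dx":0,"dy":0,"dz":-0.28,"rx":0,"ry":-0.03,"rz":0}]'
python3 -m inch '[{"dx":0,"dy":0,"dz":0,"rx":0,"ry":0,"rz":0},{"dx":0,"dy":0,"dz":0,"rx":0,"ry":0,"rz":0}]' >/dev/null
python3 - <<'E'
from mal import *
from dock import P,N
st();c=optics.camera_info('wrist');im=optics.grab_frame('wrist');cv2.imwrite('pics/w17.png',im[:,:,::-1])
mal(im,c)
for n in('red','yellow','blue'):
    d=nets.boxes_of('wrist','carrier_'+n);print(n,[(round(k['confidence'],2),np.round(k['bbox'],1)) for k in d[:1]],proj(c,P((.5186,-.32,1.622),np.array([[*N[n],.08]]))[0]).round(1))
E
```

```text
time: 32.0
tool_pos: [0.3783, -0.2941, 0.0407]
tool_rot: [0.015, 0.765, -0.643, 0.017]
contact_force: [-3.5, 3.5, 6.3]
gripper_width: 0.22
grasp_force: 61.2
time: 32.5
tool_pos: [0.3755, -0.2898, 0.0765]
tool_rot: [0.015, 0.765, -0.643, 0.013]
contact_force: [-0.0, 0.3, -0.7]
gripper_width: 0.425
grasp_force: 0.0
time: 33.0
tool_pos: [0.3768, -0.2824, 0.3082]
tool_rot: [0.001, 0.765, -0.643, 0.002]
contact_force: [-0.1, -0.8, -1.1]
gripper_width: 0.422
grasp_force: 0.0
t33.2 [ 0.3765 -0.2821  0.3043] x [ 0.172 -0.985  0.002] y [-0.985 -0.172  0.001] z [-0.    -0.002 -1.   ] w0.423 j [-0.8  -0.36  1.86 -0.    1.64  2.17] F [-0.2 -0.2 -0.6]
head [ 0.3704 -0.2541  0.086 ] sides [0.0368 0.0362 0.0379] area 747 px [251. 182.]
handle yaw 1.7438 n 1406 head off line -0.0000 range -0.152 -0.03
red [(0.71, array([176.6, 148.6,  42. ,  65.9]))] [167.4 148.4]
yellow [(0.91, array([127.1, 145.7,  60.5,  63.2]))] [119.3 142.7]
blue [(0.72, array([124.2,  66. ,  59.9,  66.3]))] [117.6  71.4]
```

```bash
python3 - <<'E'
from h import *
from dock import P,N
for cam in('wrist','top','side'):
    c=optics.camera_info(cam);im=optics.grab_frame(cam);cv2.imwrite(f'pics/f_{cam}.png',im[:,:,::-1])
    for n in N:
        d=nets.boxes_of(cam,'carrier_'+n)
        X=[[N[n][0]+a*s/1e3,N[n][1]+b*t/1e3,z] for s in(-1,1) for t in(-1,1) for a,b,z in((35,23,.02),(35,23,.032),(34,6,.108),(34,6,.12))]
        q=np.array([proj(c,x) for x in P((.5186,-.32,1.622),np.array(X))]);lo,hi=q.min(0),q.max(0)
        print(cam,n,'pred',np.r_[(lo+hi)/2,hi-lo].round(1),[(round(k['confidence'],2),np.round(k['bbox'],1)) for k in d[:1]])
E
```

```text
wrist red pred [171.8 148.2  43.3  68. ] [(0.82, array([173.1, 149.6,  40.4,  65.7]))]
wrist yellow pred [122.3 142.5  56.2  67.4] [(0.71, array([123.7, 145.9,  60.3,  66. ]))]
wrist blue pred [120.3  65.3  61.4  72.3] [(0.93, array([123. ,  66.2,  58.7,  72.5]))]
top red pred [322.4 212.7  33.   18.1] [(0.85, array([323.9, 213.4,  31.1,  15.7]))]
top yellow pred [321.  190.1  32.6  18.4] [(0.88, array([318.6, 189.1,  31. ,  19.9]))]
top blue pred [353.3 189.2  35.3  18.5] [(0.6, array([353.6, 188.6,  35.3,  19.8]))]
side red pred [185.5 192.2  24.7  33.9] [(0.79, array([184.5, 189.8,  22.4,  23.9]))]
side yellow pred [184.2 201.5  26.   35.4] [(0.82, array([185.3, 203.3,  25.7,  32.4]))]
side blue pred [154.6 202.   28.1  35.6] [(0.67, array([152.6, 203.4,  30.5,  30.2]))]
```

```bash
python3 - <<'E'
from h import *
from dock import P,N
from scipy.ndimage import map_coordinates
t=np.arange(-46,47,2)
for f,cam in(('f_wrist','wrist'),('w13','c13'),('f_top','top')):
    c=np.load('c13.npy',allow_pickle=True).item() if cam=='c13' else optics.camera_info(cam)
    g=cv2.imread(f'pics/{f}.png').max(2).astype(float)
    for n in N:
        v=[]
        for o in(-3,0,3):
            q=np.array([proj(c,x) for x in P((.5186,-.32,1.622),np.array([[N[n][0]+a/1e3,N[n][1]+o/1e3,.12] for a in t]))])
            v.append(map_coordinates(g,[q[:,1],q[:,0]],order=1,mode='constant',cval=-1))
        v=np.median(v,0).astype(int);print(f,n,'-x end',dict(zip(t[:10].tolist(),v[:10].tolist())),'\n    +x end',dict(zip(t[-10:].tolist(),v[-10:].tolist())))
E
```

```text
f_wrist red -x end {-46: 160, -44: 173, -42: 156, -40: 164, -38: 166, -36: 154, -34: 104, -32: 26, -30: 46, -28: 49} 
    +x end {28: 43, 30: 44, 32: 26, 34: 143, 36: 234, 38: 227, 40: 227, 42: 233, 44: 200, 46: 130}
f_wrist yellow -x end {-46: 151, -44: 140, -42: 137, -40: 148, -38: 121, -36: 115, -34: 105, -32: 31, -30: 36, -28: 53} 
    +x end {28: 48, 30: 51, 32: 47, 34: 65, 36: 223, 38: 226, 40: 216, 42: 128, 44: 178, 46: 230}
f_wrist blue -x end {-46: 120, -44: 119, -42: 110, -40: 111, -38: 110, -36: 55, -34: 41, -32: 47, -30: 46, -28: 45} 
    +x end {28: 50, 30: 33, 32: 82, 34: 118, 36: 141, 38: 155, 40: 151, 42: 140, 44: 137, 46: 148}
w13 red -x end {-46: 69, -44: 68, -42: 70, -40: 68, -38: 68, -36: 70, -34: 75, -32: 102, -30: 26, -28: 31} 
    +x end {28: 28, 30: 27, 32: 26, 34: 25, 36: 49, 38: 83, 40: 92, 42: 91, 44: 94, 46: 75}
w13 yellow -x end {-46: 201, -44: 193, -42: 119, -40: 99, -38: 191, -36: 195, -34: 139, -32: 219, -30: 48, -28: 42} 
    +x end {28: 29, 30: 29, 32: 28, 34: 29, 36: 96, 38: 120, 40: 126, 42: 121, 44: 84, 46: 70}
w13 blue -x end {-46: -1, -44: -1, -42: -1, -40: -1, -38: -1, -36: -1, -34: -1, -32: -1, -30: -1, -28: -1} 
    +x end {28: 47, 30: 39, 32: 19, 34: 103, 36: 140, 38: 201, 40: 201, 42: 193, 44: 119, 46: 99}
f_top red -x end {-46: 128, -44: 110, -42: 108, -40: 105, -38: 105, -36: 105, -34: 102, -32: 81, -30: 44, -28: 41} 
    +x end {28: 48, 30: 46, 32: 46, 34: 53, 36: 94, 38: 119, 40: 153, 42: 182, 44: 200, 46: 202}
f_top yellow -x end {-46: 183, -44: 188, -42: 198, -40: 198, -38: 197, -36: 187, -34: 109, -32: 79, -30: 56, -28: 45} 
    +x end {28: 43, 30: 46, 32: 47, 34: 55, 36: 78, 38: 120, 40: 183, 42: 215, 44: 182, 46: 148}
f_top blue -x end {-46: 90, -44: 87, -42: 89, -40: 90, -38: 89, -36: 78, -34: 56, -32: 39, -30: 40, -28: 38} 
    +x end {28: 43, 30: 42, 32: 47, 34: 94, 36: 111, 38: 148, 40: 183, 42: 188, 44: 198, 46: 198}
```

```bash
python3 -c "
from plant import ticket
print(ticket.job_done())"
```

```text
the job is handed in; nothing more can be done
None
```

I handed the job in at about 34 s of the 210 s limit. By camera and force checks, all three carriers are home in their own nests, the lock peg is fully down, and the mallet is back in its rest within about 2 mm. The hand-in call gave no verdict.

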